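Settle the wheel-drive pulleys on the balancing rollers

ROBOT

A 7-joint arm with a two-finger parallel gripper is mounted at the origin on the work surface. World frame = base frame: x ahead of the robot, y to its left, z up, the work surface at z = 0. Lengths are in m, angles in rad, forces in N, time in s.
With the tool pointing down it reaches from about 0.425 to 0.925 m from the base axis. Payload 6.8 kg.
Tool frame: the origin (TCP) lies between the finger pads; the fingertips stand 17 mm ahead of it and the grasp point (between the pads) lies 2 mm behind it; z points along the fingers, y is the line along which they close (so a half turn about z gives the same grasp; the last joint's range is limited). The gripper opens to 88 mm and grips with 3 to 60 N. Pads are 20 mm wide; open, the fingers measure 115 mm over their backs; the gripper's body (75 mm by 178 mm) begins 61 mm behind the grasp point.
Start: joints at [1.09, 0.477, 0.022, 1.555, -0.011, 1.109, -0.083], TCP at [0.246, -0.629, 0.24] pointing down, gripper open.
Joint ranges: [-2.96, 2.96], [-0.34, 2.1], [-1.41, 1.46], [0.24, 2.44], [-1.37, 4.51], [0.17, 1.92], [-2.96, 2.96]. Speed limits (rad/s): [2.39, 2.39, 3.14, 3.14, 3.14, 3.14, 3.14].

INTERFACE

Orientations are given as a unit quaternion [x, y, z, w].
In Python, from workcell import r, viewer, models gives the robot as it stands.
- The arm moves only by the tool servo_tool, never from a script. Its argument "plan" is a list of rows, each a list of 7 numbers: the shift along the tool's x, y, z in m, then the turn, a rotation vector about the tool's x, y, z in rad, then the opening, from 0 (shut) to 1 (fully open). A call has 1 to 12 rows; each row is the pose to reach, as a shift and turn from the pose commanded when the call began, along the tool's axes at that moment; what a row does not reach only later rows make up. A row lasts 1/8 s, in which the tool goes at most 62.5 mm and 10.7 degrees, less where a joint would pass 70% of its speed; a pose out of reach is approached as far as the arm can. A call with a gripper value outside its range is refused whole. The fingers move at their own pace and stop on an object; "squeeze" is the grip in N (left out, the last holds). Time passes only in rows, so rows that repeat a pose let the fingers close. It gives the time, the measured TCP pose, the force, the opening and the grip force at its end, in the units of the state.
- r.sense(): the state, without advancing time (a new reading comes with each control period).
- viewer.get_image(name): name is "scene" or "top" or "wrist"; returns the picture (420x560x3 uint8, red, green, blue); there is no depth.
- viewer.calibration(name): a dict with "camera_matrix" (3x3 intrinsics, pixels), "distortion" ([k1, k2, p1, p2, k3] as OpenCV has them; the pictures are not rectified), "world_from_camera" (4x4, takes a point from camera to world coordinates). Camera axes: x right, y up, looking along -z (the intrinsics and any distortion apply to the point x, -y, -z); pixel columns grow to the right and rows downward; lengths in m; the calibration is good to about 2 mm. A picture is of the moment at which its call begins: read the wrist's pose just before it. calibration takes no time and is no camera call; for the wrist camera it gives the pose at the moment of the call.
- r.sign_off(): hands the job in; it is judged then, once.
Trained networks look in the newest picture that a camera, given by its name, has taken for a name from the list of things; names that differ only in an ending like _2 or _b are one class to them, and where a whole thing is asked for, a point or a joint stands for the part that bears it (a point fixed in the world has none). Each returns a list of dicts, best first, with "score" (0 to 1); they miss things now and then, are a little off and sometimes report something else, mostly with a low value. They report only what shows in the picture. A call takes as long as a camera call. They do not tell look-alikes from the thing itself.
- models.look_for(camera, query): "point" ([x, y, z] in m, in world coordinates, good to about 4 mm: the middle of the surface that is visible of it).
- models.landmark_of(camera, query): "point" ([x, y, z] in m, in world coordinates, good to about 4 mm: a listed point, or the origin of a listed thing).
The state is a dict: "time_s": time; "q": joint angles; "dq": joint speeds; "effort": joint torques, N m; "ee_pos": TCP position; "ee_rot": TCP orientation; "contact_force": force on the tool from outside, world axes, zero at the start; "moment": the same for the moment, N m; "gripper_width": finger opening in m; "grasp_force": force on a finger pad.
Only numpy, scipy, OpenCV 4.12 (cv2) and the standard library are available. Lean on these libraries where they do the work, as an engineer would, in place of code of your own. Each camera call takes 0.05 s, during which the arm holds its last target. There are 200 camera calls.

TASK

Get the balance check of the potter's-wheel pulleys ready: lift every pulley out of its wooden cradle and lower it gently, not dropped, onto a roller station of its own on the grey stand, let go and let it settle with its heavy side (the dark plug) hanging down. Also slide the round parts dish along the bench, never lifting it, round the glaze tubs without the dish or the robot touching them, until it sits centred in the ring painted beside the stand. Leave the bottle, bowl and vase alone.

Things in the scene. Friction and masses are not known exactly. Their poses are not given: they have to be found in the camera images.
- wheel1: aluminium pulley (may be absent): disc of 96 mm diameter, 36 mm wide, about 0.6 kg, standing on edge in a wooden cradle, centre 64 mm above the bench; it does not turn there. A dark steel plug makes one side heavy. Origin: centre of the disc. y: axle, normal to its flat faces. z: from the plug through the centre (up when the heavy side hangs down). Pinch across the flat faces near the top
- wheel1_lug (a point): the heavy side of pulley 1: centre of its dark plug (22 mm across, flush in both flat faces; the 20 mm black dot at the centre is the axle bore), 26 mm off the pulley's centre
- cradle1: wooden cradle of pulley 1, 100 mm long, 46 mm wide, 35 mm high, fixed; its y is the pulley's axle. Origin: centre of its underside
- wheel2: aluminium pulley (may be absent): disc of 96 mm diameter, 36 mm wide, about 0.6 kg, standing on edge in a wooden cradle, centre 64 mm above the bench; it does not turn there. A dark steel plug makes one side heavy. Origin: centre of the disc. y: axle, normal to its flat faces. z: from the plug through the centre (up when the heavy side hangs down). Pinch across the flat faces near the top
- wheel2_lug (a point): the heavy side of pulley 2: centre of its dark plug (22 mm across, flush in both flat faces; the 20 mm black dot at the centre is the axle bore), 26 mm off the pulley's centre
- cradle2: wooden cradle of pulley 2, 100 mm long, 46 mm wide, 35 mm high, fixed; its y is the pulley's axle. Origin: centre of its underside
- wheel3: aluminium pulley (may be absent): disc of 96 mm diameter, 36 mm wide, about 0.6 kg, standing on edge in a wooden cradle, centre 64 mm above the bench; it does not turn there. A dark steel plug makes one side heavy. Origin: centre of the disc. y: axle, normal to its flat faces. z: from the plug through the centre (up when the heavy side hangs down). Pinch across the flat faces near the top
- wheel3_lug (a point): the heavy side of pulley 3: centre of its dark plug (22 mm across, flush in both flat faces; the 20 mm black dot at the centre is the axle bore), 26 mm off the pulley's centre
- cradle3: wooden cradle of pulley 3, 100 mm long, 46 mm wide, 35 mm high, fixed; its y is the pulley's axle. Origin: centre of its underside
- wheel4: aluminium pulley (may be absent): disc of 96 mm diameter, 36 mm wide, about 0.6 kg, standing on edge in a wooden cradle, centre 64 mm above the bench; it does not turn there. A dark steel plug makes one side heavy. Origin: centre of the disc. y: axle, normal to its flat faces. z: from the plug through the centre (up when the heavy side hangs down). Pinch across the flat faces near the top
- wheel4_lug (a point): the heavy side of pulley 4: centre of its dark plug (22 mm across, flush in both flat faces; the 20 mm black dot at the centre is the axle bore), 26 mm off the pulley's centre
- cradle4: wooden cradle of pulley 4, 100 mm long, 46 mm wide, 35 mm high, fixed; its y is the pulley's axle. Origin: centre of its underside
- station0 (a point): roller station: where the centre of a pulley resting on its two rollers lies, 83 mm above the bench. y is along the rollers and the pulley's axle. Rollers: 30 mm thick, 56 mm long, axes 68 mm apart; they turn freely, so a released pulley swings heavy side down and rests within 3 s. Stations are 85 mm apart along y with grey blocks 50 mm high between: lane 59 mm wide
- station1 (a point): roller station: where the centre of a pulley resting on its two rollers lies, 83 mm above the bench. y is along the rollers and the pulley's axle. Rollers: 30 mm thick, 56 mm long, axes 68 mm apart; they turn freely, so a released pulley swings heavy side down and rests within 3 s. Stations are 85 mm apart along y with grey blocks 50 mm high between: lane 59 mm wide
- station2 (a point): roller station: where the centre of a pulley resting on its two rollers lies, 83 mm above the bench. y is along the rollers and the pulley's axle. Rollers: 30 mm thick, 56 mm long, axes 68 mm apart; they turn freely, so a released pulley swings heavy side down and rests within 3 s. Stations are 85 mm apart along y with grey blocks 50 mm high between: lane 59 mm wide
- station3 (a point): roller station: where the centre of a pulley resting on its two rollers lies, 83 mm above the bench. y is along the rollers and the pulley's axle. Rollers: 30 mm thick, 56 mm long, axes 68 mm apart; they turn freely, so a released pulley swings heavy side down and rests within 3 s. Stations are 85 mm apart along y with grey blocks 50 mm high between: lane 59 mm wide
- dish: round steel parts dish, 100 mm across the rim (92 mm inside), 92 mm at the foot, 34 mm high, wall 4 mm, floor 4 mm thick, 0.35 kg, with three flat brass balance slugs (5 mm high) stuck to its floor; open on top, so fingertips can be put in to push against its inner wall. Origin: centre of its underside; z up
- mark: dark ring of 112 mm outer and 96 mm inner diameter painted on the bench beside the roller stand: the dish's parking place. Flat, no edge. Origin: its centre on the bench
- tub1: white lidded glaze tub with a blue lid, 93 mm across, 72 mm high, stuck fast to the bench, between the dish and its mark. Origin: centre of its underside
- tub2: white lidded glaze tub with a blue lid, 93 mm across, 72 mm high, stuck fast to the bench, farther out. Origin: centre of its underside
- spray: bystander: white bottle, 72 mm across, 170 mm tall, beyond the stand. Origin: centre of its underside
- bowl: bystander: blue bowl, 130 mm across, 55 mm high. Origin: centre of its underside
- vase: bystander: terracotta vase, 92 mm across, 125 mm tall. Origin: centre of its underside
Not all that is in view belongs to the job. What is shaped like the dish but green or red is not meant.

How it is judged:
By the outcome, as a careful person would: the job done as asked, in the order asked, and still so for the second after the job is handed in, with the robot touching nothing.
Of wheel1, wheel2, wheel3, wheel4 only 3 to 4 are there at a start; the rules pass over those that are not, and their reading is None.
At some moment in a run one of dish may be knocked a few centimetres aside while the robot is not near it.
It also fails if it takes over 210 s, if anything falls off the work surface, if the arm or the gripper's body presses on something with over 40 N, if the wrist force passes 120 N, or if a joint passes its speed limit or range.

## Working session

There is one attempt and no reset: what is moved stays moved. The work goes in short steps, Python scripts to look and compute and a tool call to move; the robot and the scene stay as the last step left them, time stands still between calls to the robot, and variables do not carry over. Pictures are saved under pics/ and viewed, at most 14 in all, crops included, and the job is handed in when it is done.

Besides the shell and the picture viewer there is one more tool, called by a JSON object that holds its "fn" and its "kwargs". servo_tool: Moves the arm, as the interface text tells. Its arguments: {"type":"object","properties":{"plan":{"type":"array","items":{"type":"array","items":{"type":"number"}}},"squeeze":{"type":"number"}},"required":["plan"]}

```bash
mkdir -p pics; ls
python3 - <<'E'
from workcell import r, viewer, models
import cv2
for c in ("scene","top"):
    im=viewer.get_image(c); cv2.imwrite(f"pics/{c}0.png",im[:,:,::-1])
    for q in ["wheel1","wheel1_lug","cradle1","station0","dish","mark","tub1","tub2","spray","bowl","vase"]:
        for d in models.landmark_of(c,q)[:6]: print(c,q,[round(float(v),3) for v in d["point"]],round(d["score"],2))
s=r.sense(); print(s["time_s"],s["ee_pos"],s["ee_rot"])
E
```

```text
pics
scene wheel1 [0.426, -0.013, 0.062] 0.83
scene wheel1 [0.426, 0.092, 0.065] 0.8
scene wheel1 [0.439, 0.212, 0.063] 0.68
scene wheel1_lug [0.402, -0.013, 0.075] 0.91
scene cradle1 [0.454, 0.343, -0.001] 0.76
scene cradle1 [0.438, 0.214, 0.002] 0.51
scene cradle1 [0.425, -0.013, 0.003] 0.49
scene cradle1 [0.428, 0.094, 0.004] 0.47
scene station0 [0.576, 0.322, 0.082] 0.96
scene station0 [0.585, 0.151, 0.081] 0.91
scene station0 [0.585, 0.24, 0.085] 0.77
scene station0 [0.594, 0.074, 0.086] 0.57
scene dish [0.603, -0.551, -0.004] 0.98
scene dish [0.466, -0.416, -0.001] 0.63
scene dish [0.275, -0.45, -0.003] 0.56
scene mark [0.577, -0.106, 0.001] 0.92
scene tub1 [0.56, -0.265, -0.002] 0.89
scene tub1 [0.687, -0.339, 0.005] 0.64
scene tub2 [0.56, -0.265, -0.002] 0.89
scene tub2 [0.687, -0.339, 0.005] 0.64
scene spray [0.775, 0.046, -0.003] 0.85
scene bowl [0.549, 0.504, -0.001] 0.82
scene bowl [0.426, 0.094, 0.067] 0.59
scene bowl [0.468, 0.21, 0.065] 0.22
scene vase [0.747, -0.177, -0.002] 0.82
scene vase [0.774, 0.045, -0.002] 0.63
scene vase [0.429, 0.095, 0.006] 0.32
top wheel1 [
[... 173 characters left out ...]
5] 0.52
top cradle1 [0.426, 0.091, 0.001] 0.41
top station0 [0.601, 0.066, 0.086] 0.84
top station0 [0.587, 0.153, 0.084] 0.6
top dish [0.604, -0.556, 0.003] 0.92
top dish [0.47, -0.416, 0.0] 0.91
top dish [0.276, -0.449, -0.002] 0.78
top dish [0.435, 0.217, 0.064] 0.67
top mark [0.579, -0.105, -0.0] 0.97
top tub1 [0.558, -0.269, 0.004] 0.94
top tub1 [0.687, -0.34, 0.002] 0.85
top tub2 [0.558, -0.269, 0.004] 0.94
top tub2 [0.687, -0.34, 0.002] 0.85
top spray [0.772, 0.042, 0.001] 0.95
top bowl [0.547, 0.497, -0.0] 0.65
top vase [0.751, -0.18, 0.002] 0.97
top vase [0.433, 0.212, 0.001] 0.69
1.2 [ 0.24587433 -0.62864457  0.23968776] [9.82679498e-01 1.85313261e-01 1.76230875e-05 1.58323799e-05]
```

View pics/scene0.png

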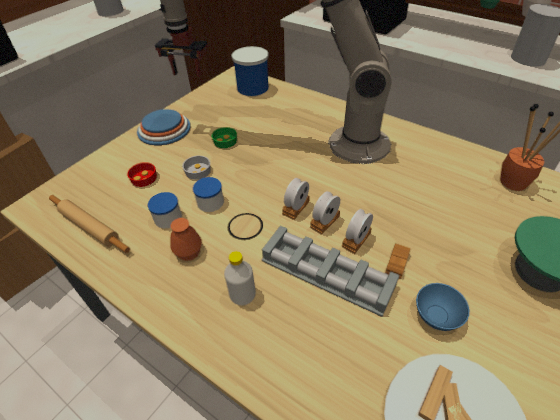

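View pics/top0.png

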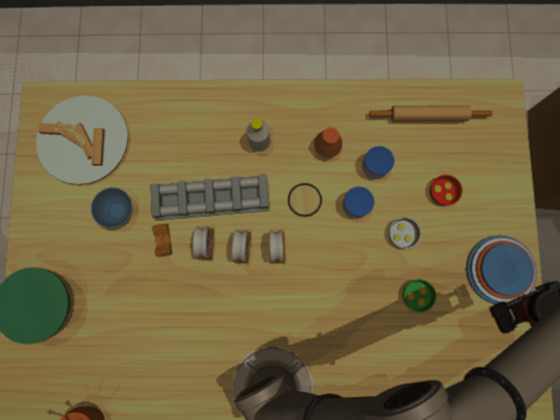

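The steel dish sits at scene (197,168) and top (404,233). The look-alikes are green at scene (224,138) and red at (143,174). There are three pulleys at scene (297,193), (326,208) and (359,227), and the fourth cradle, at (398,260), is empty. The dark ring is at (245,226) and the tubs at (208,192) and (165,208). By description the grey dish with gold slugs is the one I want. I'll check it in a close view on the way.

```bash
cat > h.py <<'E'
from workcell import r, viewer, models
import numpy as np, cv2
from scipy.spatial.transform import Rotation as R
def pose(psi,pitch=0):
    "tool down, tool x at yaw psi, then turned by pitch about tool y"
    return R.from_matrix(np.array([[np.cos(psi),np.sin(psi),0],[np.sin(psi),-np.cos(psi),0],[0,0,-1]]))*R.from_rotvec([0,pitch,0])
def st():
    s=r.sense(); R0=R.from_quat(s["ee_rot"]); x=R0.as_matrix()[:,0]
    print("t",s["time_s"],"tcp",np.round(s["ee_pos"],4),"psi",round(np.arctan2(x[1],x[0]),3),"F",np.round(s["contact_force"],1),"w",round(s["gripper_width"],4),"q",np.round(s["q"],2)); return s,R0
def to(p,psi,pitch=0):
    s,R0=st(); print("  d",np.round(R0.inv().apply(np.array(p)-s["ee_pos"]),4),"rv",np.round((R0.inv()*pose(psi,pitch)).as_rotvec(),3))
def pix(c,P):
    k=viewer.calibration(c); T=np.linalg.inv(np.array(k["world_from_camera"])); q=np.atleast_2d(P)@T[:3,:3].T+T[:3,3]
    return cv2.projectPoints((q*[1,-1,-1]).reshape(-1,1,3),np.zeros(3),np.zeros(3),np.array(k["camera_matrix"]),np.array(k["distortion"],float))[0].reshape(-1,2)
def ray(c,uv,z):
    k=viewer.calibration(c); T=np.array(k["world_from_camera"])
    n=cv2.undistortPoints(np.array(uv,float).reshape(-1,1,2),np.array(k["camera_matrix"]),np.array(k["distortion"],float)).reshape(-1,2)
    d=np.c_[n[:,0],-n[:,1],-np.ones(len(n))]@T[:3,:3].T; return T[:3,3]+d*((z-T[2,3])/d[:,2:])
def snap(c,f):
    im=viewer.get_image(c); cv2.imwrite(f"pics/{f}.png",im[:,:,::-1]); return im
def lm(c,*qs):
    for q in qs:
        for d in models.landmark_of(c,q)[:5]:
            print(" ",c,q,np.round(d["point"],3),round(d["score"],2),np.round(pix(c,d["point"])[0]))
E
python3 - <<'E'
from h import *
to([.45,-.42,.35],.09)
k=viewer.calibration("wrist"); s=r.sense()
T=np.array(k["world_from_camera"]); R0=R.from_quat(s["ee_rot"])
print(R0.inv().apply(T[:3,3]-s["ee_pos"]), R0.inv().as_matrix()@T[:3,:3], k["camera_matrix"])
E
```

```text
t 1.2 tcp [ 0.2459 -0.6286  0.2397] psi 0.373 F [ 0.3 -0.1 -0.8] w 0.0877 q [ 1.09  0.48  0.02  1.56 -0.01  1.11 -0.08]
  d [ 0.2661 -0.12   -0.1103] rv [ 0.    -0.     0.283]
[ 0.07639138  0.0004838  -0.14418554] [[ 9.17885764e-05  9.60897998e-01  2.76902562e-01]
 [ 9.99999976e-01 -1.43073306e-04  1.65004897e-04]
 [ 1.98170240e-04  2.76902541e-01 -9.60897988e-01]] [[297.29326369   0.         279.78794847]
 [  0.         297.29326369 210.20934183]
 [  0.           0.           1.        ]]
```

{"fn": "servo_tool", "kwargs": {"plan": [[0.266, -0.12, -0.11, 0, 0, 0.283, 1], [0.266, -0.12, -0.11, 0, 0, 0.283, 1], [0.266, -0.12, -0.11, 0, 0, 0.283, 1], [0.266, -0.12, -0.11, 0, 0, 0.283, 1], [0.266, -0.12, -0.11, 0, 0, 0.283, 1], [0.266, -0.12, -0.11, 0, 0, 0.283, 1], [0.266, -0.12, -0.11, 0, 0, 0.283, 1], [0.266, -0.12, -0.11, 0, 0, 0.283, 1]]}}

```text
time_s: 2.2
ee_pos: [0.4482, -0.4214, 0.349]
ee_rot: [0.999, 0.043, -0.001, -0.0]
contact_force: [-0.2, -0.0, 0.5]
gripper_width: 0.0881
grasp_force: 0.0
```

Run:
```python
from h import *
to([.45,.10,.35],.09)
snap("wrist","dish1"); lm("wrist","dish","tub1","mark")
```

```text
t 2.2 tcp [ 0.4482 -0.4214  0.349 ] psi 0.087 F [-0.2 -0.   0.5] w 0.0881 q [ 0.66  0.3  -0.01  1.56  0.    1.28 -0.83]
  d [ 0.047  -0.5193 -0.001 ] rv [-0.     0.001 -0.003]
  wrist dish [ 0.273 -0.453 -0.   ] 0.86 [289. 269.]
  wrist dish [ 0.599 -0.552  0.004] 0.81 [373.  83.]
  wrist dish [ 0.465 -0.419  0.004] 0.66 [279. 163.]
  wrist dish [ 0.578 -0.105  0.002] 0.2 [85. 73.]
  wrist tub1 [ 0.689 -0.341  0.001] 0.96 [240.   5.]
  wrist tub1 [ 0.561 -0.268  0.003] 0.93 [188.  93.]
  wrist mark [ 0.582 -0.108 -0.001] 0.66 [88. 71.]
```

View pics/dish1.png

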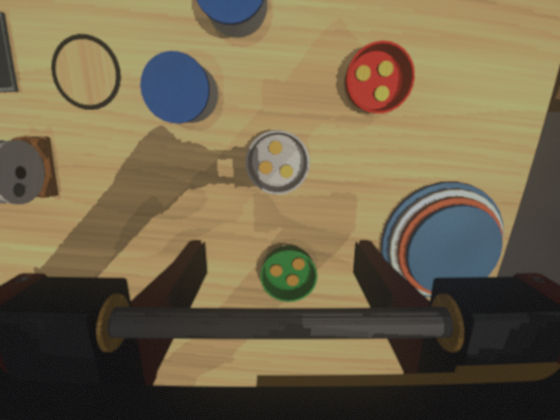

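The steel dish with gold slugs is at (278,162), with green at (289,270) and red at (378,80), so the choice is confirmed. Now to the pulleys.

{"fn": "servo_tool", "kwargs": {"plan": [[0.047, -0.52, 0, 0, 0, 0, 1], [0.047, -0.52, 0, 0, 0, 0, 1], [0.047, -0.52, 0, 0, 0, 0, 1], [0.047, -0.52, 0, 0, 0, 0, 1], [0.047, -0.52, 0, 0, 0, 0, 1], [0.047, -0.52, 0, 0, 0, 0, 1], [0.047, -0.52, 0, 0, 0, 0, 1], [0.047, -0.52, 0, 0, 0, 0, 1], [0.047, -0.52, 0, 0, 0, 0, 1], [0.047, -0.52, 0, 0, 0, 0, 1], [0.047, -0.52, 0, 0, 0, 0, 1]]}}

```text
time_s: 3.78
ee_pos: [0.4503, 0.1003, 0.3495]
ee_rot: [0.999, 0.044, -0.0, 0.0]
contact_force: [-0.1, -0.4, -0.6]
gripper_width: 0.088
grasp_force: 0.0
```

Run:
```python
from h import *
st()
snap("wrist","w1"); lm("wrist","wheel1","wheel1_lug","cradle1","station0")
```

```text
t 3.775 tcp [0.4503 0.1003 0.3495] psi 0.087 F [-0.1 -0.4 -0.6] w 0.088 q [ 0.09  0.05 -0.45  1.87  0.02  1.23 -1.86]
  wrist wheel1 [0.437 0.214 0.061] 0.85 [202. 181.]
  wrist wheel1 [0.423 0.096 0.066] 0.83 [280. 198.]
  wrist wheel1 [ 0.426 -0.016  0.059] 0.75 [355. 201.]
  wrist wheel1_lug [ 0.397 -0.019  0.069] 0.95 [355. 221.]
  wrist cradle1 [ 0.433 -0.011 -0.001] 0.81 [344. 188.]
  wrist cradle1 [ 0.448  0.345 -0.   ] 0.78 [134. 161.]
  wrist cradle1 [0.426 0.095 0.001] 0.66 [282. 187.]
  wrist cradle1 [0.571 0.324 0.083] 0.15 [116.  76.]
  wrist station0 [0.588 0.153 0.08 ] 0.95 [249.  73.]
  wrist station0 [0.574 0.321 0.087] 0.89 [117.  73.]
  wrist station0 [0.581 0.238 0.084] 0.75 [182.  72.]
  wrist station0 [0.597 0.066 0.083] 0.74 [317.  71.]
```

View pics/w1.png

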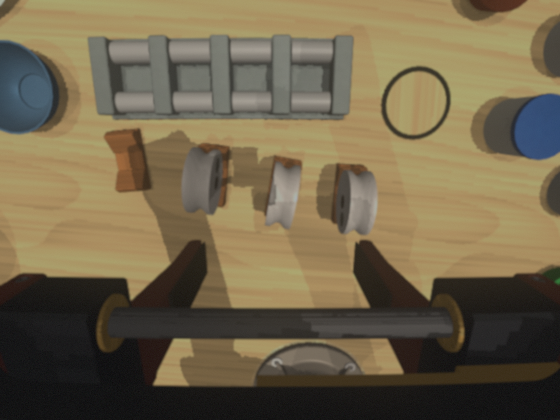

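Run:
```python
from h import *
im=cv2.imread("pics/w1.png"); hsv=cv2.cvtColor(im,cv2.COLOR_BGR2HSV)
m=((hsv[:,:,1]<60)&(hsv[:,:,2]>60)).astype(np.uint8)
C={"A":(.427,-.014),"B":(.426,.095),"C":(.437,.213)}
from scipy.optimize import minimize
t=np.linspace(0,2*np.pi,48)
def outl(c,yaw):
    a=np.array([-np.sin(yaw),np.cos(yaw),0]); e=np.array([np.cos(yaw),np.sin(yaw),0])
    P=np.vstack([np.array([*c,.064])+s*.018*a+.048*(np.cos(t)[:,None]*e+np.sin(t)[:,None]*[0,0,1]) for s in(-1,1)])
    return cv2.convexHull(pix("wrist",P).astype(np.float32))
big=cv2.resize(im[120:260,100:400],None,fx=2.6,fy=2.6,interpolation=cv2.INTER_CUBIC)
for n,c in C.items():
    best=None
    for yaw in np.radians(np.arange(-30,31,3)):
      for dx in (-.006,-.003,0,.003,.006):
        for dy in (-.006,-.003,0,.003,.006):
          h=outl((c[0]+dx,c[1]+dy),yaw); k=np.zeros_like(m); cv2.fillConvexPoly(k,np.round(h).astype(int),1)
          x0,y0,w,hh=cv2.boundingRect(h); s=np.s_[y0-8:y0+hh+8,x0-8:x0+w+8]
          iou=(k[s]&m[s]).sum()/(k[s]|m[s]).sum()
          if best is None or iou>best[0]: best=(iou,yaw,c[0]+dx,c[1]+dy,h)
    print(n,np.round(best[:4],3)); cv2.polylines(big,[np.round((best[4]-[100,120])*2.6).astype(int)],True,(0,0,255),1)
cv2.imwrite("pics/w1c.png",big)
```

```text
A [ 0.873  0.105  0.424 -0.014]
B [ 0.857 -0.105  0.426  0.095]
C [ 0.853 -0.105  0.437  0.213]
```

View pics/w1c.png

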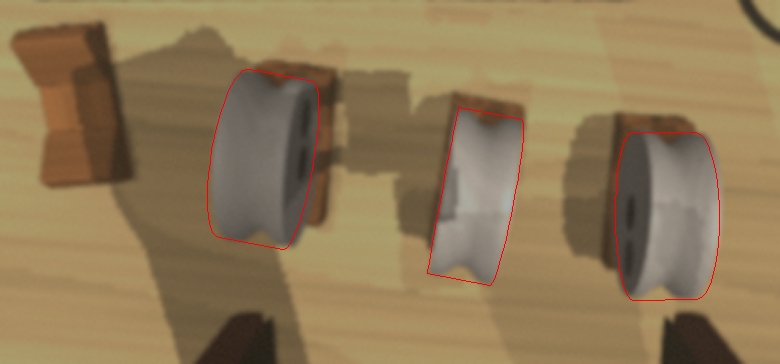

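The fit overlays match all three pulleys, at crop pixels (265,158), (475,197) and (667,215). Yaws are about +0.1, −0.1 and −0.1. First pulley A.

Run:
```python
from h import *
to([.431,-.014,.20],.105); to([.431,-.014,.09],.105)
```

```text
t 4.025 tcp [0.4502 0.101  0.3497] psi 0.088 F [-0.1 -0.5  0.8] w 0.088 q [ 0.09  0.05 -0.45  1.87  0.02  1.23 -1.86]
  d [-0.0292  0.1129  0.1497] rv [ 0.    -0.    -0.017]
t 4.025 tcp [0.4502 0.101  0.3497] psi 0.088 F [-0.1 -0.5  0.8] w 0.088 q [ 0.09  0.05 -0.45  1.87  0.02  1.23 -1.86]
  d [-0.0293  0.1129  0.2597] rv [ 0.    -0.    -0.017]
```

{"fn": "servo_tool", "kwargs": {"plan": [[-0.029, 0.113, 0.1, 0, 0, -0.017, 0.8], [-0.029, 0.113, 0.1, 0, 0, -0.017, 0.8], [-0.029, 0.113, 0.15, 0, 0, -0.017, 0.8], [-0.029, 0.113, 0.15, 0, 0, -0.017, 0.8], [-0.029, 0.113, 0.15, 0, 0, -0.017, 0.8], [-0.029, 0.113, 0.15, 0, 0, -0.017, 0.8]]}}

```text
time_s: 4.78
ee_pos: [0.4332, -0.0119, 0.2017]
ee_rot: [0.999, 0.054, 0.002, -0.0]
contact_force: [0.3, -0.3, 0.4]
gripper_width: 0.07
grasp_force: 0.0
```

Run:
```python
from h import *
to([.431,-.014,.09],.105)
s=r.sense(); k=viewer.get_image("wrist"); lm("wrist","wheel1")
```

```text
t 4.775 tcp [ 0.4332 -0.0119  0.2017] psi 0.108 F [ 0.3 -0.3  0.4] w 0.07 q [ 0.21  0.14 -0.35  2.13  0.06  0.88 -1.64]
  d [-0.0028  0.0019  0.1117] rv [ 0.    -0.004  0.003]
  wrist wheel1 [ 0.426 -0.015  0.065] 0.85 [281. 213.]
  wrist wheel1 [0.422 0.096 0.066] 0.66 [169. 206.]
  wrist wheel1 [0.438 0.212 0.062] 0.58 [ 53. 177.]
```

{"fn": "servo_tool", "kwargs": {"plan": [[0, 0, 0.03, 0, 0, 0, 0.8], [0, 0, 0.06, 0, 0, 0, 0.8], [0, 0, 0.08, 0, 0, 0, 0.8], [0, 0, 0.1, 0, 0, 0, 0.8], [0, 0, 0.11, 0, 0, 0, 0.8], [0, 0, 0.11, 0, 0, 0, 0.8], [0, 0, 0.11, 0, 0, 0, 0.8]]}}

```text
time_s: 5.75
ee_pos: [0.432, -0.0129, 0.0904]
ee_rot: [0.999, 0.053, 0.001, 0.0]
contact_force: [-0.3, -0.5, -0.1]
gripper_width: 0.0704
grasp_force: 0.0
```

Run:
```python
from h import *
to([.431,-.014,.09],.105)
```

```text
t 5.75 tcp [ 0.432  -0.0129  0.0904] psi 0.107 F [-0.3 -0.5 -0.1] w 0.0704 q [ 0.16  0.33 -0.32  2.23  0.18  0.61 -1.75]
  d [-0.0011  0.001   0.0004] rv [ 0.    -0.001  0.002]
```

{"fn": "servo_tool", "kwargs": {"plan": [[0, 0, 0, 0, 0, 0, 0.35], [0, 0, 0, 0, 0, 0, 0.35], [0, 0, 0, 0, 0, 0, 0.2], [0, 0, 0, 0, 0, 0, 0.2], [0, 0, 0, 0, 0, 0, 0.2], [0, 0, 0, 0, 0, 0, 0.2], [0, 0, -0.005, 0, 0, 0, 0.2], [0, 0, -0.015, 0, 0, 0, 0.2], [0, 0, -0.03, 0, 0, 0, 0.2], [0, 0, -0.03, 0, 0, 0, 0.2]], "squeeze": 35}}

```text
time_s: 7.0
ee_pos: [0.4324, -0.013, 0.1211]
ee_rot: [0.999, 0.053, 0.002, 0.0]
contact_force: [0.1, 0.0, -7.4]
gripper_width: 0.0366
grasp_force: 34.0
```

Run:
```python
from h import *
to([.431,-.014,.22],.105)
to([.603,.068,.22],.094)
print(r.sense()["grasp_force"])
```

```text
t 7.0 tcp [ 0.4324 -0.013   0.1211] psi 0.107 F [ 0.1  0.  -7.4] w 0.0366 q [ 0.18  0.27 -0.34  2.2   0.14  0.68 -1.72]
  d [-0.0012  0.0009 -0.099 ] rv [ 0.    -0.003  0.002]
t 7.0 tcp [ 0.4324 -0.013   0.1211] psi 0.107 F [ 0.1  0.  -7.4] w 0.0366 q [ 0.18  0.27 -0.34  2.2   0.14  0.68 -1.72]
  d [ 0.1786 -0.0623 -0.0984] rv [ 0.    -0.003  0.013]
33.96204132943694
```

{"fn": "servo_tool", "kwargs": {"plan": [[0, 0, -0.05, 0, 0, 0, 0.2], [0, 0, -0.08, 0, 0, 0, 0.2], [0.04, -0.015, -0.08, 0, 0, 0, 0.2], [0.08, -0.03, -0.08, 0, 0, 0.01, 0.2], [0.12, -0.045, -0.08, 0, 0, 0.01, 0.2], [0.16, -0.055, -0.07, 0, 0, 0.01, 0.2], [0.179, -0.062, -0.05, 0, 0, 0.01, 0.2], [0.179, -0.062, -0.05, 0, 0, 0.01, 0.2], [0.179, -0.062, -0.05, 0, 0, 0.01, 0.2]]}}

```text
time_s: 8.12
ee_pos: [0.6018, 0.0671, 0.1694]
ee_rot: [0.999, 0.048, -0.001, 0.0]
contact_force: [0.3, 0.3, -6.5]
gripper_width: 0.036
grasp_force: 35.0
```

Run:
```python
from h import *
to([.603,.068,.109],.094)
snap("wrist","p1"); lm("wrist","station0","wheel1")
S=[[.5855-.092*d,.1953+.9958*d,.083] for d in np.array([-1.5,-.5,.5,1.5])*.085]
print(np.round(S,3),np.round(pix("wrist",S)))
```

```text
t 8.125 tcp [0.6018 0.0671 0.1694] psi 0.097 F [ 0.3  0.3 -6.5] w 0.036 q [ 0.05  0.46 -0.35  1.77  0.19  0.94 -1.85]
  d [ 0.0014 -0.0008  0.0604] rv [0.    0.002 0.003]
  wrist station0 [0.591 0.155 0.08 ] 0.82 [173. 224.]
  wrist wheel1 [0.595 0.065 0.14 ] 0.97 [281. 260.]
  wrist wheel1 [0.423 0.095 0.067] 0.7 [236. 376.]
  wrist wheel1 [ 0.751 -0.179  0.001] 0.51 [535.  79.]
[[0.597 0.068 0.083]
 [0.589 0.153 0.083]
 [0.582 0.238 0.083]
 [0.574 0.322 0.083]] [[277. 228.]
 [175. 227.]
 [ 75. 226.]
 [-18. 226.]]
```

View pics/p1.png

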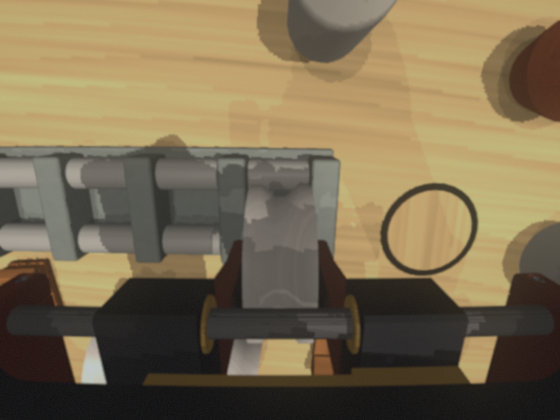

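Run:
```python
from h import *
print(np.round(ray("wrist",[[247,165],[313,165],[247,205],[313,205]],.05),4))
# roller centre lines, lane of station1: upper v 159-188, lower 225-252 at u 190
for v in (159,188,225,252): print(v,np.round(ray("wrist",[[192,v]],.03),4))
k=pix("wrist",[[.5895+.034,.153,.03],[.5895-.034,.153,.03],[.5895+.034,.153,.045],[.5895-.034,.153,.045]]); print(k)
```

```text
[[0.6416 0.0998 0.05  ]
 [0.6472 0.0414 0.05  ]
 [0.6048 0.0974 0.05  ]
 [0.6107 0.0368 0.05  ]]
159 [[0.6396 0.1544 0.03  ]]
188 [[0.6113 0.1539 0.03  ]]
225 [[0.573  0.1534 0.03  ]]
252 [[0.5431 0.153  0.03  ]]
[[193.17561013 175.805017  ]
 [192.13826667 241.00481535]
 [188.62431343 178.49901439]
 [187.85297787 246.72837742]]
```

The pulley hangs at (280,250), over the lane spanning u 248–313 between the blocks, and is aligned. Lowering.

{"fn": "servo_tool", "kwargs": {"plan": [[0.001, 0, 0.02, 0, 0, 0, 0.2], [0.001, 0, 0.04, 0, 0, 0, 0.2], [0.001, 0, 0.048, 0, 0, 0, 0.2], [0.001, 0, 0.052, 0, 0, 0, 0.2], [0.001, 0, 0.055, 0, 0, 0, 0.2], [0.001, 0, 0.057, 0, 0, 0, 0.2], [0.001, 0, 0.058, 0, 0, 0, 0.2], [0.001, 0, 0.058, 0, 0, 0, 0.2]]}}

```text
time_s: 9.28
ee_pos: [0.6038, 0.0678, 0.1119]
ee_rot: [0.999, 0.048, 0.0, 0.0]
contact_force: [0.2, -0.0, -7.7]
gripper_width: 0.0357
grasp_force: 35.0
```

{"fn": "servo_tool", "kwargs": {"plan": [[0, 0, 0.001, 0, 0, 0, 0.2], [0, 0, 0.002, 0, 0, 0, 0.2], [0, 0, 0.002, 0, 0, 0, 0.2], [0, 0, 0.003, 0, 0, 0, 0.2], [0, 0, 0.003, 0, 0, 0, 0.2]]}}

```text
time_s: 9.9
ee_pos: [0.6037, 0.0678, 0.1092]
ee_rot: [0.999, 0.048, 0.0, 0.0]
contact_force: [-3.0, 0.3, -1.0]
gripper_width: 0.036
grasp_force: 35.0
```

{"fn": "servo_tool", "kwargs": {"plan": [[-0.001, 0, 0, 0, 0, 0, 0.2], [-0.001, 0, 0.001, 0, 0, 0, 0.2], [-0.001, 0, 0.001, 0, 0, 0, 0.2]]}}

```text
time_s: 10.28
ee_pos: [0.6036, 0.0678, 0.1091]
ee_rot: [0.999, 0.048, 0.001, 0.0]
contact_force: [-2.1, -1.4, 6.6]
gripper_width: 0.0353
grasp_force: 35.0
```

{"fn": "servo_tool", "kwargs": {"plan": [[0, 0, 0, 0, 0, 0, 0.42], [0, 0, 0, 0, 0, 0, 0.5], [0, 0, 0, 0, 0, 0, 0.65], [0, 0, 0, 0, 0, 0, 0.65], [0, 0, -0.03, 0, 0, 0, 0.65], [0, 0, -0.07, 0, 0, 0, 0.65], [0, 0, -0.12, 0, 0, 0, 0.65], [0, 0, -0.12, 0, 0, 0, 0.65], [0, 0, -0.12, 0, 0, 0, 0.65]]}}

```text
time_s: 11.4
ee_pos: [0.6023, 0.0675, 0.2272]
ee_rot: [0.999, 0.048, -0.0, 0.0]
contact_force: [-0.5, 0.2, 0.7]
gripper_width: 0.0571
grasp_force: 0.0
```

Run:
```python
from h import *
snap("scene","s1"); lm("scene","wheel1","wheel1_lug"); 
to([.431,.095,.20],-.105)
```

```text
scene wheel1 [0.595 0.068 0.081] 0.97 [287. 235.]
  scene wheel1 [0.437 0.21  0.064] 0.92 [359. 225.]
  scene wheel1 [0.423 0.093 0.064] 0.72 [326. 206.]
  scene wheel1_lug [0.603 0.071 0.058] 0.78 [287. 243.]
t 11.55 tcp [0.6018 0.0675 0.2261] psi 0.097 F [ 0.6  1.1 -0.3] w 0.057 q [ 0.06  0.4  -0.36  1.72  0.16  1.05 -1.83]
  d [-0.1673 -0.0439  0.0265] rv [0.    0.003 0.202]
```

{"fn": "servo_tool", "kwargs": {"plan": [[-0.04, -0.01, 0, 0, 0, 0.05, 0.7], [-0.08, -0.02, 0, 0, 0, 0.1, 0.8], [-0.12, -0.035, 0.01, 0, 0, 0.15, 0.8], [-0.167, -0.044, 0.026, 0, 0, 0.202, 0.8], [-0.167, -0.044, 0.026, 0, 0, 0.202, 0.8], [-0.167, -0.044, 0.026, 0, 0, 0.202, 0.8], [-0.167, -0.044, 0.026, 0, 0, 0.202, 0.8]]}}

```text
time_s: 12.42
ee_pos: [0.4336, 0.0954, 0.2019]
ee_rot: [0.999, -0.053, 0.0, -0.0]
contact_force: [0.7, -0.3, -0.5]
gripper_width: 0.0703
grasp_force: 0.0
```

Run:
```python
from h import *
to([.431,.0945,.09],-.105)
viewer.get_image("wrist"); lm("wrist","wheel1")
```

```text
t 12.425 tcp [0.4336 0.0954 0.2019] psi -0.106 F [ 0.7 -0.3 -0.5] w 0.0703 q [ 0.01  0.17 -0.4   2.1   0.08  0.89 -2.12]
  d [-0.0026  0.0013  0.1119] rv [-0.001 -0.001 -0.001]
  wrist wheel1 [0.425 0.096 0.066] 0.93 [280. 214.]
  wrist wheel1 [0.437 0.213 0.06 ] 0.84 [164. 213.]
  wrist wheel1 [0.598 0.066 0.081] 0.81 [295.   8.]
```

{"fn": "servo_tool", "kwargs": {"plan": [[-0.001, 0, 0.03, 0, 0, 0, 0.8], [-0.001, 0, 0.06, 0, 0, 0, 0.8], [-0.001, 0, 0.08, 0, 0, 0, 0.8], [-0.001, 0, 0.1, 0, 0, 0, 0.8], [-0.001, 0, 0.11, 0, 0, 0, 0.8], [-0.001, 0, 0.11, 0, 0, 0, 0.8], [-0.001, 0, 0.11, 0, 0, 0, 0.35], [-0.001, 0, 0.11, 0, 0, 0, 0.35], [-0.001, 0, 0.11, 0, 0, 0, 0.2], [-0.001, 0, 0.11, 0, 0, 0, 0.2], [-0.001, 0, 0.11, 0, 0, 0, 0.2], [-0.001, 0, 0.11, 0, 0, 0, 0.2]], "squeeze": 35}}

```text
time_s: 14.02
ee_pos: [0.4314, 0.0954, 0.0919]
ee_rot: [0.999, -0.053, 0.0, 0.0]
contact_force: [-1.4, -1.0, 5.2]
gripper_width: 0.036
grasp_force: 34.9
```

{"fn": "servo_tool", "kwargs": {"plan": [[0, 0, -0.005, 0, 0, 0, 0.2], [0, 0, -0.015, 0, 0, 0, 0.2], [0, 0, -0.05, 0, 0, 0, 0.2], [0, 0, -0.09, 0, 0, 0, 0.2], [0, 0, -0.12, 0, 0, 0, 0.2], [0, 0, -0.12, 0, 0, 0, 0.2], [0, 0, -0.12, 0, 0, 0, 0.2]]}}

```text
time_s: 14.9
ee_pos: [0.4302, 0.095, 0.2105]
ee_rot: [0.999, -0.053, -0.001, 0.0]
contact_force: [-0.3, -0.4, -5.5]
gripper_width: 0.0359
grasp_force: 34.9
```

Run:
```python
from h import *
to([.594,.153,.20],.094)
```

```text
t 14.9 tcp [0.4302 0.095  0.2105] psi -0.105 F [-0.3 -0.4 -5.5] w 0.0359 q [ 0.02  0.15 -0.41  2.1   0.08  0.91 -2.11]
  d [ 0.1568 -0.0749  0.0101] rv [ 0.001  0.002 -0.199]
```

{"fn": "servo_tool", "kwargs": {"plan": [[0.02, -0.01, 0, 0, 0, -0.05, 0.2], [0.06, -0.03, 0, 0, 0, -0.1, 0.2], [0.1, -0.05, 0, 0, 0, -0.15, 0.2], [0.14, -0.07, 0.01, 0, 0, -0.199, 0.2], [0.156, -0.075, 0.04, 0, 0, -0.199, 0.2], [0.156, -0.075, 0.04, 0, 0, -0.199, 0.2], [0.156, -0.075, 0.04, 0, 0, -0.199, 0.2], [0.156, -0.075, 0.04, 0, 0, -0.199, 0.2]]}}

```text
time_s: 15.9
ee_pos: [0.5939, 0.1536, 0.1724]
ee_rot: [0.999, 0.047, 0.0, 0.0]
contact_force: [-0.3, 0.5, -5.7]
gripper_width: 0.0356
grasp_force: 34.9
```

Run:
```python
from h import *
to([.593,.153,.111],.094)
viewer.get_image("wrist"); lm("wrist","station0","wheel1")
```

```text
t 15.9 tcp [0.5939 0.1536 0.1724] psi 0.094 F [-0.3  0.5 -5.7] w 0.0356 q [-0.06  0.48 -0.39  1.75  0.22  0.96 -2.02]
  d [-0.001   0.0005  0.0614] rv [ 0.    -0.001 -0.   ]
  wrist station0 [0.573 0.322 0.084] 0.76 [ 78. 227.]
  wrist station0 [0.582 0.237 0.083] 0.7 [178. 225.]
  wrist wheel1 [0.586 0.152 0.145] 0.75 [281. 264.]
  wrist wheel1 [0.598 0.064 0.079] 0.57 [385. 224.]
  wrist wheel1 [0.572 0.324 0.082] 0.35 [ 78. 227.]
```

{"fn": "servo_tool", "kwargs": {"plan": [[-0.001, 0, 0.02, 0, 0, 0, 0.2], [-0.001, 0, 0.04, 0, 0, 0, 0.2], [-0.001, 0, 0.048, 0, 0, 0, 0.2], [-0.001, 0, 0.052, 0, 0, 0, 0.2], [-0.001, 0, 0.055, 0, 0, 0, 0.2], [-0.001, 0, 0.057, 0, 0, 0, 0.2], [-0.001, 0, 0.059, 0, 0, 0, 0.2], [-0.001, 0, 0.059, 0, 0, 0, 0.2], [-0.001, 0, 0.06, 0, 0, 0, 0.2], [-0.001, 0, 0.06, 0, 0, 0, 0.2]]}}

```text
time_s: 17.3
ee_pos: [0.5937, 0.1536, 0.112]
ee_rot: [0.999, 0.047, 0.001, -0.0]
contact_force: [1.2, 0.5, -5.0]
gripper_width: 0.036
grasp_force: 34.9
```

{"fn": "servo_tool", "kwargs": {"plan": [[0, 0, 0.001, 0, 0, 0, 0.2], [0, 0, 0.001, 0, 0, 0, 0.2], [0, 0, 0.002, 0, 0, 0, 0.2], [0, 0, 0.002, 0, 0, 0, 0.2]]}}

```text
time_s: 17.8
ee_pos: [0.5949, 0.1538, 0.111]
ee_rot: [0.999, 0.047, 0.002, -0.0]
contact_force: [2.8, -0.0, 4.1]
gripper_width: 0.0358
grasp_force: 34.9
```

{"fn": "servo_tool", "kwargs": {"plan": [[0.001, 0, 0, 0, 0, 0, 0.2], [0.001, 0, 0, 0, 0, 0, 0.42], [0.001, 0, 0, 0, 0, 0, 0.5], [0.001, 0, 0, 0, 0, 0, 0.65], [0.001, 0, 0, 0, 0, 0, 0.65], [0.001, 0, -0.03, 0, 0, 0, 0.65], [0.001, 0, -0.07, 0, 0, 0, 0.65], [0.001, 0, -0.11, 0, 0, 0, 0.65], [0.001, 0, -0.11, 0, 0, 0, 0.65], [0.001, 0, -0.11, 0, 0, 0, 0.65]]}}

```text
time_s: 19.05
ee_pos: [0.5937, 0.1534, 0.2189]
ee_rot: [0.999, 0.047, -0.001, 0.0]
contact_force: [-0.2, -0.0, -0.6]
gripper_width: 0.0567
grasp_force: 0.0
```

Run:
```python
from h import *
snap("scene","s2"); lm("scene","wheel1","wheel1_lug"); 
to([.440,.2125,.20],-.105)
```

```text
scene wheel1 [0.437 0.212 0.065] 0.87 [359. 225.]
  scene wheel1 [0.589 0.155 0.083] 0.62 [315. 247.]
  scene wheel1_lug [0.603 0.066 0.061] 0.7 [285. 242.]
  scene wheel1_lug [0.428 0.094 0.001] 0.42 [324. 221.]
t 19.2 tcp [0.5934 0.1533 0.2181] psi 0.094 F [ 0.6  0.3 -0.4] w 0.0571 q [-0.05  0.43 -0.41  1.71  0.19  1.05 -1.99]
  d [-0.1472 -0.0733  0.0184] rv [0.001 0.003 0.199]
```

{"fn": "servo_tool", "kwargs": {"plan": [[-0.03, -0.015, 0, 0, 0, 0.05, 0.7], [-0.07, -0.035, 0, 0, 0, 0.1, 0.8], [-0.11, -0.055, 0.01, 0, 0, 0.15, 0.8], [-0.147, -0.073, 0.018, 0, 0, 0.199, 0.8], [-0.147, -0.073, 0.018, 0, 0, 0.199, 0.8], [-0.147, -0.073, 0.018, 0, 0, 0.199, 0.8], [-0.147, -0.073, 0.018, 0, 0, 0.199, 0.8]]}}

```text
time_s: 20.08
ee_pos: [0.4422, 0.2121, 0.2016]
ee_rot: [0.999, -0.053, 0.0, -0.0]
contact_force: [0.3, 1.1, -0.1]
gripper_width: 0.0702
grasp_force: 0.0
```

Run:
```python
from h import *
to([.440,.2125,.09],-.105)
viewer.get_image("wrist"); lm("wrist","wheel1")
```

```text
t 20.075 tcp [0.4422 0.2121 0.2016] psi -0.107 F [ 0.3  1.1 -0.1] w 0.0702 q [-0.19  0.25 -0.45  2.    0.14  0.91 -2.38]
  d [-0.0023 -0.0002  0.1116] rv [-0.    -0.    -0.002]
  wrist wheel1 [0.435 0.213 0.063] 0.93 [279. 212.]
  wrist wheel1 [0.598 0.062 0.081] 0.78 [447.   4.]
  wrist wheel1 [0.585 0.153 0.084] 0.64 [334.  31.]
```

{"fn": "servo_tool", "kwargs": {"plan": [[-0.001, 0, 0.03, 0, 0, 0, 0.8], [-0.001, 0, 0.06, 0, 0, 0, 0.8], [-0.001, 0, 0.08, 0, 0, 0, 0.8], [-0.001, 0, 0.1, 0, 0, 0, 0.8], [-0.001, 0, 0.11, 0, 0, 0, 0.8], [-0.001, 0, 0.11, 0, 0, 0, 0.8], [-0.001, 0, 0.11, 0, 0, 0, 0.35], [-0.001, 0, 0.11, 0, 0, 0, 0.35], [-0.001, 0, 0.11, 0, 0, 0, 0.2], [-0.001, 0, 0.11, 0, 0, 0, 0.2], [-0.001, 0, 0.11, 0, 0, 0, 0.2], [-0.001, 0, 0.11, 0, 0, 0, 0.2]], "squeeze": 35}}

```text
time_s: 21.68
ee_pos: [0.4402, 0.2124, 0.0919]
ee_rot: [0.999, -0.053, 0.0, 0.0]
contact_force: [-0.4, -1.9, 6.1]
gripper_width: 0.0368
grasp_force: 33.9
```

{"fn": "servo_tool", "kwargs": {"plan": [[0, 0, -0.005, 0, 0, 0, 0.2], [0, 0, -0.015, 0, 0, 0, 0.2], [0, 0, -0.05, 0, 0, 0, 0.2], [0, 0, -0.09, 0, 0, 0, 0.2], [0, 0, -0.12, 0, 0, 0, 0.2], [0, 0, -0.12, 0, 0, 0, 0.2], [0, 0, -0.12, 0, 0, 0, 0.2]]}}

```text
time_s: 22.55
ee_pos: [0.4391, 0.212, 0.2103]
ee_rot: [0.999, -0.053, -0.001, 0.001]
contact_force: [-0.4, -0.5, -6.9]
gripper_width: 0.0368
grasp_force: 33.9
```

Run:
```python
from h import *
to([.586,.238,.20],.094)
```

```text
t 22.55 tcp [0.4391 0.212  0.2103] psi -0.105 F [-0.4 -0.5 -6.9] w 0.0368 q [-0.18  0.24 -0.46  2.    0.13  0.94 -2.38]
  d [ 0.1434 -0.0413  0.01  ] rv [ 0.001  0.002 -0.199]
```

{"fn": "servo_tool", "kwargs": {"plan": [[0.02, -0.006, 0, 0, 0, -0.05, 0.2], [0.06, -0.018, 0, 0, 0, -0.1, 0.2], [0.1, -0.03, 0, 0, 0, -0.15, 0.2], [0.13, -0.038, 0.01, 0, 0, -0.199, 0.2], [0.1435, -0.041, 0.04, 0, 0, -0.199, 0.2], [0.1435, -0.041, 0.04, 0, 0, -0.199, 0.2], [0.1435, -0.041, 0.04, 0, 0, -0.199, 0.2], [0.1435, -0.041, 0.04, 0, 0, -0.199, 0.2]]}}

```text
time_s: 23.55
ee_pos: [0.5868, 0.2388, 0.1725]
ee_rot: [0.999, 0.047, 0.0, -0.0]
contact_force: [-0.3, 1.2, -4.7]
gripper_width: 0.0368
grasp_force: 33.9
```

Run:
```python
from h import *
to([.5865,.238,.111],.094)
viewer.get_image("wrist"); lm("wrist","station0","wheel1")
```

```text
t 23.55 tcp [0.5868 0.2388 0.1725] psi 0.094 F [-0.3  1.2 -4.7] w 0.0368 q [-0.17  0.51 -0.42  1.7   0.24  0.98 -2.16]
  d [-0.0005  0.0008  0.0615] rv [-0.    -0.001  0.   ]
  wrist station0 [0.572 0.322 0.081] 0.95 [179. 227.]
  wrist wheel1 [0.586 0.155 0.086] 0.78 [379. 232.]
  wrist wheel1 [0.585 0.24  0.143] 0.67 [277. 254.]
```

{"fn": "servo_tool", "kwargs": {"plan": [[-0.001, 0.001, 0.02, 0, 0, 0, 0.2], [-0.001, 0.001, 0.04, 0, 0, 0, 0.2], [-0.001, 0.001, 0.048, 0, 0, 0, 0.2], [-0.001, 0.001, 0.052, 0, 0, 0, 0.2], [-0.001, 0.001, 0.055, 0, 0, 0, 0.2], [-0.001, 0.001, 0.057, 0, 0, 0, 0.2], [-0.001, 0.001, 0.059, 0, 0, 0, 0.2], [-0.001, 0.001, 0.059, 0, 0, 0, 0.2], [-0.001, 0.001, 0.06, 0, 0, 0, 0.2], [-0.001, 0.001, 0.06, 0, 0, 0, 0.2]]}}

```text
time_s: 24.95
ee_pos: [0.5862, 0.2373, 0.1117]
ee_rot: [0.999, 0.047, 0.0, -0.0]
contact_force: [-0.3, 0.3, -5.8]
gripper_width: 0.0366
grasp_force: 33.9
```

{"fn": "servo_tool", "kwargs": {"plan": [[0, 0, 0.001, 0, 0, 0, 0.2], [0, 0, 0.001, 0, 0, 0, 0.2], [0, 0, 0.002, 0, 0, 0, 0.2], [0, 0, 0.002, 0, 0, 0, 0.2]]}}

```text
time_s: 25.45
ee_pos: [0.5864, 0.2374, 0.1112]
ee_rot: [0.999, 0.047, 0.0, 0.0]
contact_force: [-4.8, -1.9, 9.2]
gripper_width: 0.0369
grasp_force: 33.8
```

{"fn": "servo_tool", "kwargs": {"plan": [[-0.001, 0, -0.001, 0, 0, 0, 0.2], [-0.001, 0, 0, 0, 0, 0, 0.42], [-0.001, 0, 0, 0, 0, 0, 0.5], [-0.001, 0, 0, 0, 0, 0, 0.65], [-0.001, 0, 0, 0, 0, 0, 0.65], [-0.001, 0, -0.03, 0, 0, 0, 0.65], [-0.001, 0, -0.07, 0, 0, 0, 0.65], [-0.001, 0, -0.12, 0, 0, 0, 0.65], [-0.001, 0, -0.17, 0, 0, 0, 0.65], [-0.001, 0, -0.2, 0, 0, 0, 0.65], [-0.001, 0, -0.2, 0, 0, 0, 0.65]]}}

```text
time_s: 26.82
ee_pos: [0.5863, 0.238, 0.3124]
ee_rot: [0.999, 0.047, 0.002, -0.001]
contact_force: [-1.1, -1.0, 0.3]
gripper_width: 0.057
grasp_force: 0.0
```

Run:
```python
from h import *
snap("scene","s3"); lm("scene","wheel1","wheel1_lug"); snap("top","t3"); lm("top","dish","mark","tub1","wheel1")
im=cv2.imread("pics/s3.png"); cv2.imwrite("pics/s3c.png",cv2.resize(im[180:320,220:440],None,fx=3.5,fy=3.5,interpolation=cv2.INTER_CUBIC))
st()
```

```text
scene wheel1 [0.586 0.244 0.08 ] 0.97 [345. 262.]
  scene wheel1 [0.597 0.068 0.077] 0.95 [287. 237.]
  scene wheel1 [0.588 0.154 0.08 ] 0.81 [315. 248.]
  scene wheel1_lug [0.586 0.155 0.086] 0.73 [316. 246.]
  scene wheel1_lug [ 0.688 -0.337  0.003] 0.71 [168. 216.]
  scene wheel1_lug [0.604 0.07  0.059] 0.6 [286. 243.]
  scene wheel1_lug [0.594 0.069 0.085] 0.51 [288. 235.]
  top dish [ 0.274 -0.45  -0.001] 0.71 [415. 294.]
  top dish [ 0.472 -0.42   0.   ] 0.57 [403. 231.]
  top dish [ 0.608 -0.56   0.003] 0.55 [444. 189.]
  top mark [ 0.576 -0.108 -0.002] 0.77 [305. 200.]
  top mark [0.598 0.068 0.077] 0.42 [248. 188.]
  top tub1 [0.55  0.494 0.004] 0.66 [117. 209.]
  top tub1 [ 0.559 -0.268  0.002] 0.61 [355. 205.]
  top tub1 [ 0.686 -0.338  0.004] 0.56 [375. 166.]
  top wheel1 [0.591 0.155 0.083] 0.95 [220. 190.]
  top wheel1 [0.599 0.07  0.083] 0.75 [248. 188.]
t 27.225 tcp [0.5848 0.237  0.3085] psi 0.094 F [ 0.6 -0.  -0.4] w 0.0568 q [-0.15  0.39 -0.45  1.56  0.18  1.24 -2.11]
```

View pics/s3c.png

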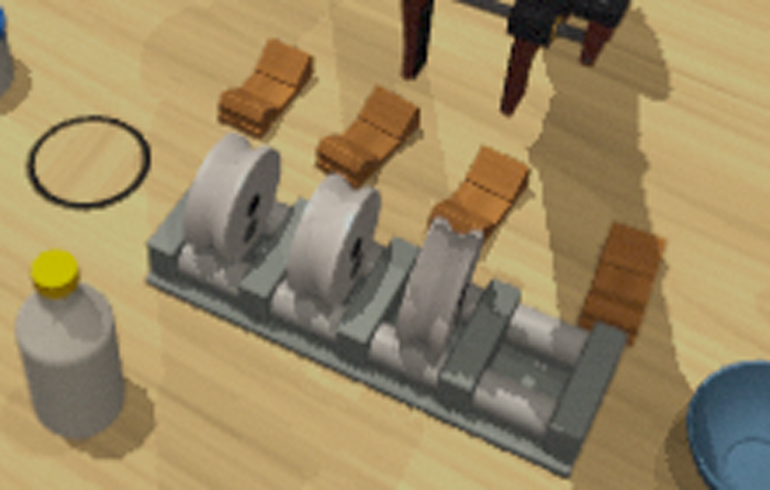

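All three pulleys sit in their lanes at crop pixels (232,200), (335,245) and (440,295), and the ring at (88,162) is free. Next, the dish.

Run:
```python
from h import *
to([.468,-.418,.25],.094)
```

```text
t 27.225 tcp [0.5848 0.237  0.3085] psi 0.094 F [ 0.6 -0.  -0.4] w 0.0568 q [-0.15  0.39 -0.45  1.56  0.18  1.24 -2.11]
  d [-0.1776  0.6412  0.0592] rv [ 0.     0.002 -0.   ]
```

{"fn": "servo_tool", "kwargs": {"plan": [[-0.178, 0.641, 0, 0, 0, 0, 0.6], [-0.178, 0.641, 0, 0, 0, 0, 0.6], [-0.178, 0.641, 0, 0, 0, 0, 0.6], [-0.178, 0.641, 0, 0, 0, 0, 0.55], [-0.178, 0.641, 0, 0, 0, 0, 0.55], [-0.178, 0.641, 0, 0, 0, 0, 0.55], [-0.178, 0.641, 0, 0, 0, 0, 0.55], [-0.178, 0.641, 0, 0, 0, 0, 0.55], [-0.178, 0.641, 0, 0, 0, 0, 0.55], [-0.178, 0.641, 0.03, 0, 0, 0, 0.55], [-0.178, 0.641, 0.06, 0, 0, 0, 0.55], [-0.178, 0.641, 0.06, 0, 0, 0, 0.55]]}}

```text
time_s: 28.72
ee_pos: [0.4638, -0.4204, 0.2452]
ee_rot: [0.999, 0.044, -0.003, -0.002]
contact_force: [0.7, 1.6, 0.7]
gripper_width: 0.0481
grasp_force: 0.0
```

{"fn": "servo_tool", "kwargs": {"plan": [[0, 0, 0, 0, 0, 0, 0.55], [0, 0, 0, 0, 0, 0, 0.55]]}}

```text
time_s: 28.98
ee_pos: [0.4695, -0.4163, 0.2509]
ee_rot: [0.999, 0.048, 0.001, 0.0]
contact_force: [0.3, 0.4, 0.8]
gripper_width: 0.0481
grasp_force: 0.0
```

Run:
```python
from h import *
im=snap("wrist","d2"); lm("wrist","dish","tub1","mark")
to([.468,-.418,.037],.094)
g=cv2.cvtColor(im,cv2.COLOR_RGB2GRAY)
# refine: fit rim circle (z=.034, d=100) and foot by edges near the prediction
p=pix("wrist",[[.468,-.418,.034],[.468,-.368,.034]]); print(p)
x,y=p[0].astype(int); cv2.imwrite("pics/d2c.png",cv2.resize(cv2.imread("pics/d2.png")[max(0,y-90):y+90,x-120:x+120],None,fx=3,fy=3)); print(x,y)
```

```text
wrist dish [ 0.274 -0.452  0.   ] 0.86 [290. 310.]
  wrist dish [ 0.467 -0.417  0.001] 0.79 [279. 186.]
  wrist dish [ 0.602 -0.55   0.005] 0.77 [397.  90.]
  wrist tub1 [ 0.558 -0.268  0.   ] 0.86 [169. 104.]
  wrist mark [ 0.58  -0.108 -0.   ] 0.87 [44. 75.]
t 29.175 tcp [ 0.4687 -0.417   0.2506] psi 0.095 F [-0.4 -0.3 -0.7] w 0.048 q [ 0.72  0.39 -0.13  1.66  0.05  1.09 -0.89]
  d [-0.0011  0.0007  0.2136] rv [ 0.001 -0.001  0.001]
[[280.14107486 189.70763046]
 [239.84042296 185.95783491]]
280 189
```

View pics/d2c.png

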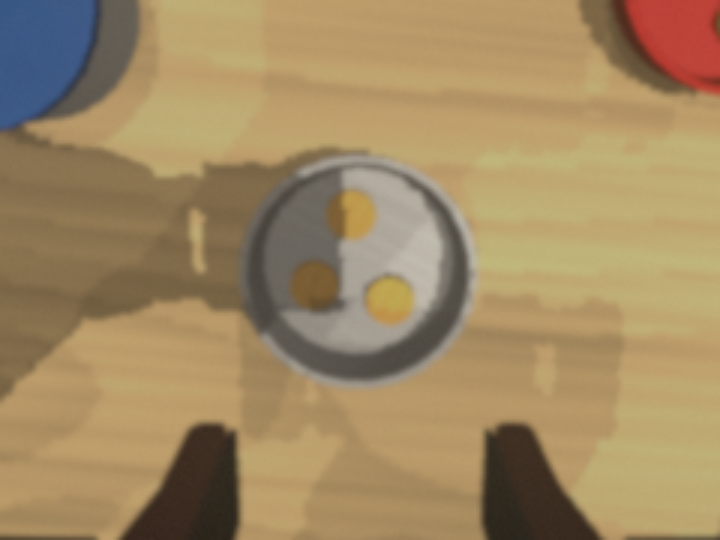

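The dish is at crop (359,270), full frame (280,189), which matches (0.468, −0.418). Inserting the closed-in fingertips.

{"fn": "servo_tool", "kwargs": {"plan": [[-0.001, 0.001, 0.05, 0, 0, 0, 0.55], [-0.001, 0.001, 0.1, 0, 0, 0, 0.55], [-0.001, 0.001, 0.14, 0, 0, 0, 0.55], [-0.001, 0.001, 0.17, 0, 0, 0, 0.55], [-0.001, 0.001, 0.19, 0, 0, 0, 0.55], [-0.001, 0.001, 0.205, 0, 0, 0, 0.55], [-0.001, 0.001, 0.213, 0, 0, 0, 0.55], [-0.001, 0.001, 0.213, 0, 0, 0, 0.55], [-0.001, 0.001, 0.213, 0, 0, 0, 0.55]], "squeeze": 5}}

```text
time_s: 30.3
ee_pos: [0.4676, -0.4192, 0.0375]
ee_rot: [0.999, 0.047, 0.001, 0.0]
contact_force: [0.8, 0.7, -0.1]
gripper_width: 0.0484
grasp_force: 0.0
```

{"fn": "servo_tool", "kwargs": {"plan": [[0, 0, 0, 0, 0, 0, 0.58], [0, 0, 0, 0, 0, 0, 0.61], [0, 0, 0, 0, 0, 0, 0.64], [0, 0, 0, 0, 0, 0, 0.64], [0, 0, 0, 0, 0, 0, 0.64]]}}

```text
time_s: 30.92
ee_pos: [0.4671, -0.4187, 0.0366]
ee_rot: [0.999, 0.047, -0.0, -0.0]
contact_force: [0.1, -0.1, -0.1]
gripper_width: 0.0563
grasp_force: 0.0
```

{"fn": "servo_tool", "kwargs": {"plan": [[-0.001, -0.005, 0, 0, 0, 0, 0.64], [-0.003, -0.014, 0, 0, 0, 0, 0.64], [-0.005, -0.025, 0, 0, 0, 0, 0.64], [-0.008, -0.037, 0, 0, 0, 0, 0.64], [-0.01, -0.049, 0, 0, 0, 0, 0.64], [-0.013, -0.061, 0, 0, 0, 0, 0.64], [-0.015, -0.073, 0, 0, 0, 0, 0.64], [-0.018, -0.085, 0, 0, 0, 0, 0.64], [-0.02, -0.097, 0, 0, 0, 0, 0.64], [-0.023, -0.109, 0, 0, 0, 0, 0.64], [-0.026, -0.119, 0, 0, 0, 0, 0.64], [-0.026, -0.122, 0, 0, 0, 0, 0.64]]}}

```text
time_s: 32.42
ee_pos: [0.4294, -0.2991, 0.0367]
ee_rot: [0.999, 0.047, -0.0, -0.0]
contact_force: [0.8, -1.8, -0.7]
gripper_width: 0.0561
grasp_force: 0.8
```

Run:
```python
from h import *
to([.43,-.19,.037],.094); to([.578,-.106,.037],.094)
viewer.get_image("top"); lm("top","dish"); viewer.get_image("scene"); lm("scene","dish","mark","tub1")
```

```text
t 32.425 tcp [ 0.4294 -0.2991  0.0367] psi 0.094 F [ 0.8 -1.8 -0.7] w 0.0561 q [ 0.58  0.52 -0.11  2.06  0.11  0.57 -1.08]
  d [ 0.0109 -0.1085 -0.0003] rv [-0.  0.  0.]
t 32.425 tcp [ 0.4294 -0.2991  0.0367] psi 0.094 F [ 0.8 -1.8 -0.7] w 0.0561 q [ 0.58  0.52 -0.11  2.06  0.11  0.57 -1.08]
  d [ 0.1661 -0.1782 -0.0003] rv [-0.  0.  0.]
  top dish [ 0.273 -0.448  0.001] 0.88 [415. 295.]
  top dish [ 0.605 -0.558 -0.   ] 0.63 [444. 190.]
  top dish [ 0.432 -0.308 -0.004] 0.4 [368. 244.]
  scene dish [ 0.43  -0.307  0.003] 0.86 [227. 175.]
  scene dish [ 0.604 -0.556 -0.002] 0.62 [143. 178.]
  scene dish [ 0.441  0.214 -0.002] 0.54 [356. 241.]
  scene dish [0.606 0.068 0.058] 0.32 [285. 243.]
  scene mark [ 0.576 -0.104  0.002] 0.75 [246. 224.]
  scene tub1 [ 0.691 -0.337  0.002] 0.94 [167. 217.]
  scene tub1 [ 0.559 -0.266  0.002] 0.74 [211. 201.]
```

{"fn": "servo_tool", "kwargs": {"plan": [[0.001, -0.006, 0, 0, 0, 0, 0.64], [0.002, -0.016, 0, 0, 0, 0, 0.64], [0.003, -0.028, 0, 0, 0, 0, 0.64], [0.004, -0.04, 0, 0, 0, 0, 0.64], [0.005, -0.052, 0, 0, 0, 0, 0.64], [0.006, -0.064, 0, 0, 0, 0, 0.64], [0.008, -0.076, 0, 0, 0, 0, 0.64], [0.009, -0.088, 0, 0, 0, 0, 0.64], [0.01, -0.1, 0, 0, 0, 0, 0.64], [0.011, -0.108, 0, 0, 0, 0, 0.64], [0.011, -0.1085, 0, 0, 0, 0, 0.64]]}}

```text
time_s: 34.1
ee_pos: [0.4306, -0.1897, 0.0366]
ee_rot: [0.999, 0.047, -0.0, -0.0]
contact_force: [0.7, -0.1, -0.7]
gripper_width: 0.0562
grasp_force: 0.0
```

Run:
```python
from h import *
to([.578,-.106,.037],.094)
```

```text
t 34.1 tcp [ 0.4306 -0.1897  0.0366] psi 0.095 F [ 0.7 -0.1 -0.7] w 0.0562 q [ 0.38  0.47 -0.12  2.18  0.11  0.5  -1.29]
  d [ 0.1547 -0.0694 -0.0004] rv [-0.     0.     0.001]
```

{"fn": "servo_tool", "kwargs": {"plan": [[0.005, -0.002, 0, 0, 0, 0, 0.64], [0.016, -0.007, 0, 0, 0, 0, 0.64], [0.03, -0.013, 0, 0, 0, 0, 0.64], [0.045, -0.02, 0, 0, 0, 0, 0.64], [0.06, -0.027, 0, 0, 0, 0, 0.64], [0.075, -0.034, 0, 0, 0, 0, 0.64], [0.09, -0.041, 0, 0, 0, 0, 0.64], [0.105, -0.048, 0, 0, 0, 0, 0.64], [0.12, -0.055, 0, 0, 0, 0, 0.64], [0.135, -0.062, 0, 0, 0, 0, 0.64], [0.148, -0.067, 0, 0, 0, 0, 0.64], [0.155, -0.0695, 0, 0, 0, 0, 0.64]]}}

```text
time_s: 35.6
ee_pos: [0.5793, -0.1062, 0.0366]
ee_rot: [0.999, 0.047, 0.0, -0.0]
contact_force: [-2.4, -0.4, 0.2]
gripper_width: 0.0562
grasp_force: 1.3
```

{"fn": "servo_tool", "kwargs": {"plan": [[0, 0, 0, 0, 0, 0, 0.64], [0, 0, 0, 0, 0, 0, 0.64]]}}

```text
time_s: 35.85
ee_pos: [0.5785, -0.1071, 0.0368]
ee_rot: [0.999, 0.047, 0.0, 0.0]
contact_force: [-0.3, -0.3, 0.1]
gripper_width: 0.0564
grasp_force: 0.0
```

Run:
```python
from h import *
st()
snap("top","t5"); lm("top","dish"); snap("scene","s5"); lm("scene","dish"); snap("wrist","w5"); lm("wrist","dish","mark")
a=cv2.resize(cv2.imread("pics/s5.png")[185:265,195:295],None,fx=4,fy=4,interpolation=cv2.INTER_CUBIC)
b=cv2.resize(cv2.imread("pics/w5.png")[100:380,140:420],(400,320)); cv2.imwrite("pics/c5.png",np.hstack([a,b]))
```

```text
t 35.85 tcp [ 0.5785 -0.1071  0.0368] psi 0.093 F [-0.3 -0.3  0.1] w 0.0564 q [ 0.16  0.6  -0.11  1.9   0.1   0.64 -1.49]
  top dish [ 0.277 -0.45  -0.002] 0.89 [415. 293.]
  top dish [ 0.608 -0.557  0.005] 0.6 [444. 189.]
  top dish [0.591 0.156 0.085] 0.59 [219. 190.]
  top dish [ 0.57  -0.109 -0.   ] 0.51 [305. 202.]
  scene dish [ 0.603 -0.556 -0.003] 0.97 [143. 178.]
  scene dish [ 0.566 -0.108  0.001] 0.95 [247. 222.]
```

View pics/c5.png

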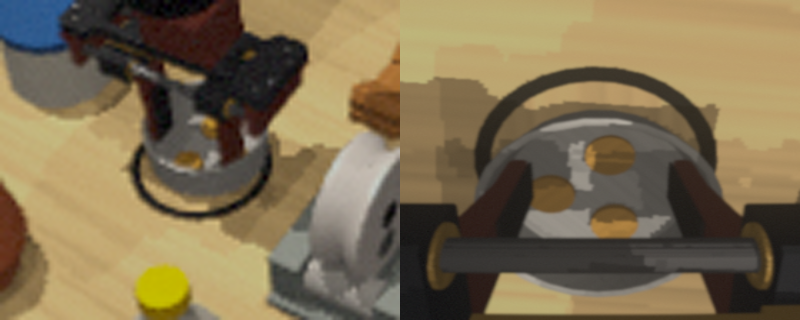

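The dish at (597,205) in the right panel is laterally centred in the ring (u 478–715). It still lies about 9 mm short along x.

{"fn": "servo_tool", "kwargs": {"plan": [[0.003, 0, 0, 0, 0, 0, 0.64], [0.006, 0, 0, 0, 0, 0, 0.64], [0.009, 0, 0, 0, 0, 0, 0.64], [0.009, 0, 0, 0, 0, 0, 0.64], [0.003, 0, 0, 0, 0, 0, 0.58], [0.003, 0, 0, 0, 0, 0, 0.55], [0.003, 0, 0, 0, 0, 0, 0.55], [0.003, 0, -0.02, 0, 0, 0, 0.55], [0.003, 0, -0.06, 0, 0, 0, 0.55], [-0.03, 0, -0.1, 0, 0, 0, 0.55], [-0.06, 0, -0.15, 0, 0, 0, 0.55], [-0.06, 0, -0.15, 0, 0, 0, 0.55]]}}

```text
time_s: 37.7
ee_pos: [0.5197, -0.1135, 0.1919]
ee_rot: [0.999, 0.046, 0.004, 0.001]
contact_force: [0.5, -0.3, -0.5]
gripper_width: 0.0481
grasp_force: 0.0
```

{"fn": "servo_tool", "kwargs": {"plan": [[0, 0, -0.01, 0, 0, 0, 0.55], [0, 0, -0.01, 0, 0, 0, 0.55]]}}

```text
time_s: 37.95
ee_pos: [0.5193, -0.1124, 0.1969]
ee_rot: [0.999, 0.047, 0.0, -0.0]
contact_force: [-0.1, 0.5, -0.8]
gripper_width: 0.0481
grasp_force: 0.0
```

Run:
```python
from h import *
st()
snap("wrist","w6"); lm("wrist","dish","mark")
p=pix("wrist",[.578,-.106,0])[0].astype(int); print(p)
x0,y0=p[0]-80,max(0,p[1]-60)
print(x0,y0); cv2.imwrite("pics/c6.png",cv2.resize(cv2.imread("pics/w6.png")[y0:y0+120,x0:x0+160],None,fx=5,fy=5,interpolation=cv2.INTER_CUBIC))
```

```text
t 37.95 tcp [ 0.5193 -0.1124  0.1969] psi 0.094 F [-0.1  0.5 -0.8] w 0.0481 q [ 0.21  0.3  -0.13  1.94  0.05  0.91 -1.43]
  wrist dish [ 0.521 -0.105  0.001] 0.73 [274. 190.]
  wrist dish [ 0.272 -0.45   0.001] 0.63 [491. 376.]
  wrist mark [ 0.576 -0.107  0.001] 0.73 [280. 142.]
  wrist mark [ 0.556 -0.27   0.003] 0.34 [419. 174.]
[278 140]
198 80
```

View pics/c6.png

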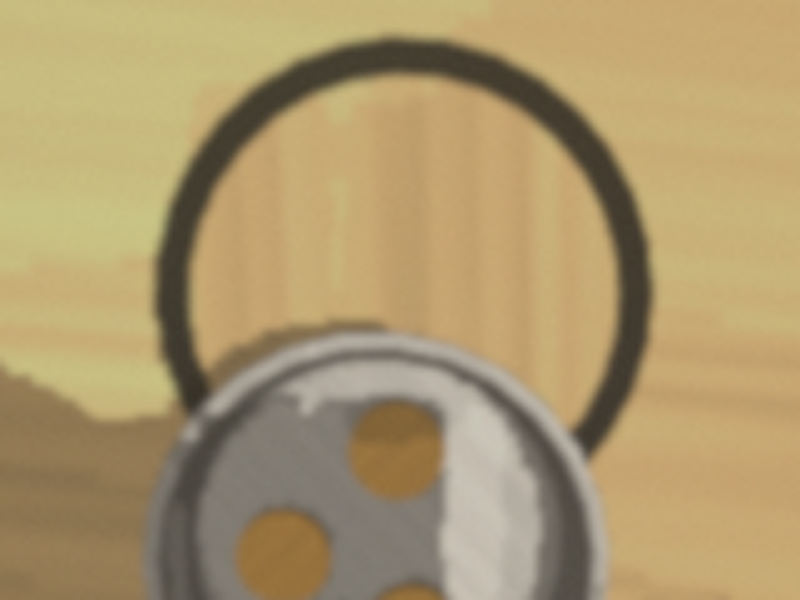

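The dish now lies at crop (378,560), about 55 mm short of the ring centred at (404,285). The fingers were above its rim before they moved back, so I take this as the announced knock. I'll push it again.

Run:
```python
from h import *
st()
im=cv2.imread("pics/w6.png"); g=cv2.cvtColor(im,cv2.COLOR_BGR2GRAY)
print("mark", np.round(ray("wrist",[[278.9,87.4],[229.4,139],[328.4,139]],0),4))
print("rim", np.round(ray("wrist",[[273.6,146.6],[227.6,190],[319.6,190]],.034),4))
to([.52,-.106,.037],.094)
viewer.get_image("top"); lm("top","dish")
```

```text
t 38.1 tcp [ 0.5186 -0.1124  0.1957] psi 0.094 F [-0.3 -0.9 -0.3] w 0.0484 q [ 0.21  0.3  -0.13  1.94  0.05  0.91 -1.43]
mark [[ 0.633  -0.1007  0.    ]
 [ 0.574  -0.0508  0.    ]
 [ 0.5844 -0.1608  0.    ]]
rim [[ 0.5727 -0.1011  0.034 ]
 [ 0.5236 -0.0569  0.034 ]
 [ 0.5327 -0.1532  0.034 ]]
t 38.1 tcp [ 0.5186 -0.1124  0.1957] psi 0.094 F [-0.3 -0.9 -0.3] w 0.0484 q [ 0.21  0.3  -0.13  1.94  0.05  0.91 -1.43]
  d [ 0.0023 -0.0061  0.1587] rv [-0.001  0.002  0.   ]
  top dish [ 0.275 -0.451  0.001] 0.64 [416. 294.]
  top dish [ 0.607 -0.555  0.003] 0.57 [443. 190.]
  top dish [ 0.526 -0.107 -0.001] 0.43 [304. 215.]
```

{"fn": "servo_tool", "kwargs": {"plan": [[0.004, -0.0065, 0.04, 0, 0, 0, 0.55], [0.004, -0.0065, 0.08, 0, 0, 0, 0.55], [0.004, -0.0065, 0.11, 0, 0, 0, 0.55], [0.004, -0.0065, 0.135, 0, 0, 0, 0.55], [0.004, -0.0065, 0.15, 0, 0, 0, 0.55], [0.004, -0.0065, 0.159, 0, 0, 0, 0.55], [0.004, -0.0065, 0.159, 0, 0, 0, 0.58], [0.004, -0.0065, 0.159, 0, 0, 0, 0.61], [0.004, -0.0065, 0.159, 0, 0, 0, 0.64], [0.004, -0.0065, 0.159, 0, 0, 0, 0.64]]}}

```text
time_s: 39.45
ee_pos: [0.5223, -0.1058, 0.0381]
ee_rot: [0.999, 0.047, 0.0, 0.0]
contact_force: [0.0, 0.0, -0.3]
gripper_width: 0.0565
grasp_force: 0.0
```

Run:
```python
from h import *
to([.587,-.106,.037],.094)
```

```text
t 39.45 tcp [ 0.5223 -0.1058  0.0381] psi 0.094 F [ 0.   0.  -0.3] w 0.0565 q [ 0.17  0.53 -0.11  2.04  0.1   0.58 -1.49]
  d [0.0644 0.0062 0.0012] rv [ 0.    -0.001 -0.   ]
```

{"fn": "servo_tool", "kwargs": {"plan": [[0.005, 0.0005, 0, 0, 0, 0, 0.64], [0.013, 0.001, 0, 0, 0, 0, 0.64], [0.022, 0.002, 0, 0, 0, 0, 0.64], [0.031, 0.003, 0, 0, 0, 0, 0.64], [0.04, 0.004, 0, 0, 0, 0, 0.64], [0.048, 0.005, 0, 0, 0, 0, 0.64], [0.055, 0.005, 0, 0, 0, 0, 0.64], [0.06, 0.006, 0, 0, 0, 0, 0.64], [0.063, 0.006, 0, 0, 0, 0, 0.64], [0.064, 0.006, 0, 0, 0, 0, 0.64], [0.064, 0.006, 0, 0, 0, 0, 0.64]]}}

```text
time_s: 40.83
ee_pos: [0.5864, -0.1057, 0.0377]
ee_rot: [0.999, 0.047, 0.0, 0.0]
contact_force: [-1.1, -0.4, -0.9]
gripper_width: 0.0562
grasp_force: 1.0
```

Run:
```python
from h import *
st(); viewer.get_image("top"); lm("top","dish"); viewer.get_image("scene"); lm("scene","dish")
```

```text
t 40.825 tcp [ 0.5864 -0.1057  0.0377] psi 0.094 F [-1.1 -0.4 -0.9] w 0.0562 q [ 0.16  0.61 -0.11  1.88  0.1   0.66 -1.49]
  top dish [ 0.609 -0.556  0.003] 0.93 [443. 189.]
  top dish [ 0.574 -0.107 -0.001] 0.63 [304. 201.]
  top dish [ 0.277 -0.45  -0.001] 0.56 [416. 293.]
  scene dish [ 0.569 -0.108  0.   ] 0.75 [246. 223.]
  scene dish [ 0.604 -0.556 -0.002] 0.57 [143. 178.]
```

{"fn": "servo_tool", "kwargs": {"plan": [[-0.003, 0, 0, 0, 0, 0, 0.6], [-0.005, 0, 0, 0, 0, 0, 0.55], [-0.005, 0, 0, 0, 0, 0, 0.55], [-0.005, 0, -0.01, 0, 0, 0, 0.55], [-0.005, 0, -0.03, 0, 0, 0, 0.55], [-0.005, 0, -0.06, 0, 0, 0, 0.55], [-0.005, 0, -0.1, 0, 0, 0, 0.55], [-0.005, 0, -0.15, 0, 0, 0, 0.55], [-0.005, 0, -0.18, 0, 0, 0, 0.55], [-0.04, 0, -0.2, 0, 0, 0, 0.55], [-0.06, 0, -0.2, 0, 0, 0, 0.55], [-0.06, 0, -0.2, 0, 0, 0, 0.55]]}}

```text
time_s: 42.52
ee_pos: [0.5259, -0.1117, 0.2394]
ee_rot: [0.999, 0.046, 0.001, 0.0]
contact_force: [0.9, -0.2, -0.6]
gripper_width: 0.0483
grasp_force: 0.0
```

{"fn": "servo_tool", "kwargs": {"plan": [[0, 0, 0, 0, 0, 0, 0.55], [0, 0, 0, 0, 0, 0, 0.55]]}}

```text
time_s: 42.78
ee_pos: [0.5273, -0.111, 0.2376]
ee_rot: [0.999, 0.047, 0.0, -0.0]
contact_force: [-0.2, 0.6, 0.3]
gripper_width: 0.0484
grasp_force: 0.0
```

Run:
```python
from h import *
st(); snap("wrist","w7"); lm("wrist","dish","mark")
u,v=pix("wrist",[.578,-.106,0])[0].astype(int); x0,y0=u-80,max(0,v-60); print(x0,y0)
cv2.imwrite("pics/c7.png",cv2.resize(cv2.imread("pics/w7.png")[y0:y0+120,x0:x0+160],None,fx=5,fy=5,interpolation=cv2.INTER_CUBIC))
```

```text
t 42.775 tcp [ 0.5273 -0.111   0.2376] psi 0.094 F [-0.2  0.6  0.3] w 0.0484 q [ 0.2   0.26 -0.13  1.88  0.04  1.01 -1.42]
  wrist dish [ 0.274 -0.454 -0.002] 0.63 [475. 358.]
199 85
```

View pics/c7.png

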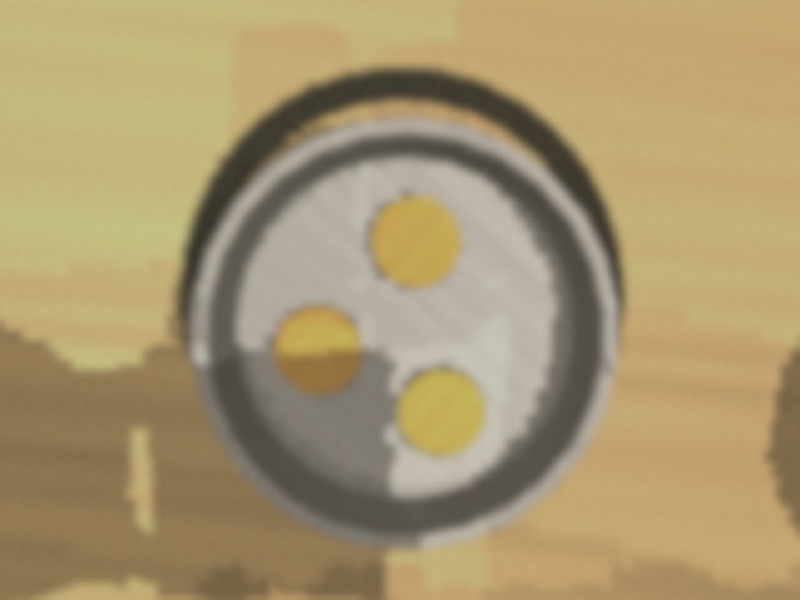

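Run:
```python
from h import *
f=lambda a:np.array(a)/5+[199,85]
print("rim",np.round(ray("wrist",f([[190,332],[615,332],[403,117],[403,547]]),.034),4))
print("ring",np.round(ray("wrist",f([[182,300],[625,290],[405,67]]),0),4))
to([.575,-.106,.0375],.094)
```

```text
rim [[ 0.569  -0.0578  0.034 ]
 [ 0.5782 -0.1554  0.034 ]
 [ 0.6206 -0.1023  0.034 ]
 [ 0.5229 -0.1115  0.034 ]]
ring [[ 0.5734 -0.0508  0.    ]
 [ 0.5863 -0.1616  0.    ]
 [ 0.6339 -0.1015  0.    ]]
t 42.925 tcp [ 0.5269 -0.1111  0.2373] psi 0.094 F [-0.6  0.2  0.6] w 0.0482 q [ 0.2   0.26 -0.13  1.88  0.04  1.01 -1.42]
  d [ 0.0484 -0.0006  0.1998] rv [-0.  0.  0.]
```

The rim is centred at crop (403,332) and the ring's top edge is at (405,67). The dish is 6 mm short in x, so one more nudge.

{"fn": "servo_tool", "kwargs": {"plan": [[0.048, 0, 0.05, 0, 0, 0, 0.55], [0.048, 0, 0.1, 0, 0, 0, 0.55], [0.048, 0, 0.14, 0, 0, 0, 0.55], [0.048, 0, 0.17, 0, 0, 0, 0.55], [0.048, 0, 0.19, 0, 0, 0, 0.55], [0.048, 0, 0.2, 0, 0, 0, 0.6], [0.048, 0, 0.2, 0, 0, 0, 0.64], [0.053, 0, 0.2, 0, 0, 0, 0.64], [0.058, 0, 0.2, 0, 0, 0, 0.64], [0.062, 0, 0.2, 0, 0, 0, 0.64], [0.064, 0, 0.2, 0, 0, 0, 0.64], [0.065, 0, 0.2, 0, 0, 0, 0.64]]}}

```text
time_s: 44.42
ee_pos: [0.5893, -0.1056, 0.0379]
ee_rot: [0.999, 0.047, -0.002, 0.0]
contact_force: [-8.1, -0.3, 8.8]
gripper_width: 0.0562
grasp_force: 4.9
```

{"fn": "servo_tool", "kwargs": {"plan": [[0.0003, 0, 0, 0, 0, 0, 0.64], [0.0003, 0, 0, 0, 0, 0, 0.64]]}}

```text
time_s: 44.68
ee_pos: [0.5896, -0.1057, 0.0379]
ee_rot: [0.999, 0.047, -0.002, 0.0]
contact_force: [-7.6, -0.3, 8.0]
gripper_width: 0.0561
grasp_force: 4.6
```

{"fn": "servo_tool", "kwargs": {"plan": [[-0.004, 0, 0, 0, 0, 0, 0.6], [-0.009, 0, 0, 0, 0, 0, 0.55], [-0.009, 0, 0, 0, 0, 0, 0.55], [-0.009, 0, -0.01, 0, 0, 0, 0.55], [-0.009, 0, -0.03, 0, 0, 0, 0.55], [-0.009, 0, -0.06, 0, 0, 0, 0.55], [-0.009, 0, -0.1, 0, 0, 0, 0.55], [-0.009, 0, -0.15, 0, 0, 0, 0.55], [-0.009, 0, -0.18, 0, 0, 0, 0.55], [-0.04, 0, -0.2, 0, 0, 0, 0.55], [-0.065, 0, -0.2, 0, 0, 0, 0.55], [-0.065, 0, -0.2, 0, 0, 0, 0.55]]}}

```text
time_s: 46.18
ee_pos: [0.526, -0.1118, 0.2395]
ee_rot: [0.999, 0.046, 0.001, 0.0]
contact_force: [-0.5, -0.2, -0.0]
gripper_width: 0.0482
grasp_force: 0.0
```

{"fn": "servo_tool", "kwargs": {"plan": [[0, 0, 0, 0, 0, 0, 0.55], [0, 0, 0, 0, 0, 0, 0.55]]}}

```text
time_s: 46.42
ee_pos: [0.5277, -0.111, 0.2378]
ee_rot: [0.999, 0.047, 0.0, -0.0]
contact_force: [0.1, -0.4, 0.1]
gripper_width: 0.0485
grasp_force: 0.0
```

Run:
```python
from h import *
st(); snap("wrist","w8")
u,v=pix("wrist",[.578,-.106,0])[0].astype(int); x0,y0=u-80,max(0,v-60); print(x0,y0)
im=cv2.imread("pics/w8.png")
t=np.linspace(0,2*np.pi,120)
im=cv2.resize(im[y0:y0+120,x0:x0+160],None,fx=5,fy=5,interpolation=cv2.INTER_CUBIC)
for c,z,rr in ((( .578,-.106),.034,.05),):
    P=pix("wrist",np.c_[c[0]+rr*np.cos(t),c[1]+rr*np.sin(t),0*t+z]); cv2.polylines(im,[np.round((P-[x0,y0]+.5)*5).astype(int)],True,(0,0,255),1)
s=cv2.imread("pics/s3.png"); cv2.imwrite("pics/c8.png",im)
```

```text
t 46.425 tcp [ 0.5277 -0.111   0.2378] psi 0.094 F [ 0.1 -0.4  0.1] w 0.0485 q [ 0.2   0.26 -0.13  1.88  0.04  1.01 -1.42]
199 86
```

View pics/c8.png

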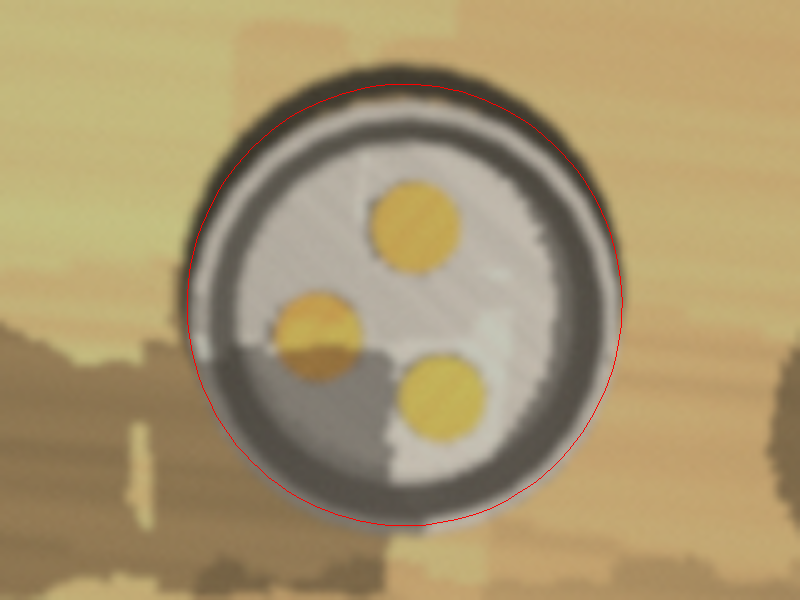

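The rim (404,315) sits about 2.5 mm in −x of the ideal red circle (404,304). One small last nudge, with the fingertips a bit higher.

{"fn": "servo_tool", "kwargs": {"plan": [[0.05, 0, 0.05, 0, 0, 0, 0.55], [0.05, 0, 0.1, 0, 0, 0, 0.55], [0.05, 0, 0.14, 0, 0, 0, 0.55], [0.05, 0, 0.17, 0, 0, 0, 0.55], [0.05, 0, 0.188, 0, 0, 0, 0.55], [0.05, 0, 0.194, 0, 0, 0, 0.6], [0.05, 0, 0.194, 0, 0, 0, 0.63], [0.055, 0, 0.194, 0, 0, 0, 0.63], [0.06, 0, 0.194, 0, 0, 0, 0.63], [0.061, 0, 0.194, 0, 0, 0, 0.63], [0.062, 0, 0.194, 0, 0, 0, 0.63]]}}

```text
time_s: 47.85
ee_pos: [0.5887, -0.1055, 0.0439]
ee_rot: [0.999, 0.047, 0.0, 0.0]
contact_force: [-0.1, -0.1, -0.3]
gripper_width: 0.0555
grasp_force: 0.0
```

{"fn": "servo_tool", "kwargs": {"plan": [[0.001, 0, 0, 0, 0, 0, 0.63], [0.001, 0, 0, 0, 0, 0, 0.63]]}}

```text
time_s: 48.1
ee_pos: [0.5895, -0.1054, 0.0436]
ee_rot: [0.999, 0.047, -0.0, -0.0]
contact_force: [-1.1, -0.5, 0.8]
gripper_width: 0.0549
grasp_force: 0.0
```

{"fn": "servo_tool", "kwargs": {"plan": [[0.001, 0, 0, 0, 0, 0, 0.63], [0.001, 0, 0, 0, 0, 0, 0.63]]}}

```text
time_s: 48.35
ee_pos: [0.5903, -0.1054, 0.0435]
ee_rot: [0.999, 0.047, -0.0, 0.0]
contact_force: [-0.8, 0.5, -0.4]
gripper_width: 0.0554
grasp_force: 0.4
```

{"fn": "servo_tool", "kwargs": {"plan": [[0.001, 0, 0, 0, 0, 0, 0.63], [0.002, 0, 0, 0, 0, 0, 0.63], [0.002, 0, 0, 0, 0, 0, 0.63]]}}

```text
time_s: 48.72
ee_pos: [0.5924, -0.1052, 0.0435]
ee_rot: [0.999, 0.047, -0.0, 0.0]
contact_force: [-2.1, -0.5, -0.2]
gripper_width: 0.0557
grasp_force: 1.1
```

{"fn": "servo_tool", "kwargs": {"plan": [[-0.004, 0, 0, 0, 0, 0, 0.6], [-0.009, 0, 0, 0, 0, 0, 0.55], [-0.009, 0, 0, 0, 0, 0, 0.55], [-0.009, 0, -0.01, 0, 0, 0, 0.55], [-0.009, 0, -0.03, 0, 0, 0, 0.55], [-0.009, 0, -0.06, 0, 0, 0, 0.55], [-0.009, 0, -0.1, 0, 0, 0, 0.55], [-0.009, 0, -0.15, 0, 0, 0, 0.55], [-0.009, 0, -0.18, 0, 0, 0, 0.55], [-0.04, 0, -0.2, 0, 0, 0, 0.55], [-0.065, 0, -0.2, 0, 0, 0, 0.55], [-0.065, 0, -0.2, 0, 0, 0, 0.55]]}}

```text
time_s: 50.22
ee_pos: [0.5269, -0.1117, 0.2455]
ee_rot: [0.999, 0.046, 0.001, 0.0]
contact_force: [0.3, -0.1, 0.7]
gripper_width: 0.0482
grasp_force: 0.0
```

{"fn": "servo_tool", "kwargs": {"plan": [[0, 0, 0, 0, 0, 0, 0.55], [0, 0, 0, 0, 0, 0, 0.55]]}}

```text
time_s: 50.48
ee_pos: [0.5287, -0.1109, 0.2438]
ee_rot: [0.999, 0.047, 0.0, -0.0]
contact_force: [0.4, 0.7, 0.0]
gripper_width: 0.0483
grasp_force: 0.0
```

Run:
```python
from h import *
st(); snap("wrist","w9")
u,v=pix("wrist",[.578,-.106,0])[0].astype(int); x0,y0=u-50,max(0,v-50)
im=cv2.imread("pics/w9.png")
t=np.linspace(0,2*np.pi,120)
im=cv2.resize(im[y0:y0+100,x0:x0+100],None,fx=4,fy=4,interpolation=cv2.INTER_CUBIC)
P=pix("wrist",np.c_[.578+.05*np.cos(t),-.106+.05*np.sin(t),0*t+.034]); cv2.polylines(im,[np.round((P-[x0,y0]+.5)*4).astype(int)],True,(0,0,255),1)
snap("scene","s9"); lm("scene","dish","wheel1","wheel1_lug")
s=cv2.resize(cv2.imread("pics/s9.png")[200:300,260:360],None,fx=4,fy=4,interpolation=cv2.INTER_CUBIC)
cv2.imwrite("pics/c9.png",np.hstack([im,s]))
```

```text
t 50.475 tcp [ 0.5287 -0.1109  0.2438] psi 0.094 F [0.4 0.7 0. ] w 0.0483 q [ 0.21  0.26 -0.14  1.87  0.04  1.02 -1.42]
  scene dish [ 0.573 -0.107  0.003] 0.93 [246. 223.]
  scene dish [ 0.602 -0.557 -0.001] 0.89 [143. 177.]
  scene dish [ 0.274 -0.451 -0.   ] 0.6 [225. 141.]
  scene dish [0.582 0.244 0.084] 0.59 [346. 260.]
  scene wheel1 [0.588 0.156 0.084] 0.92 [316. 247.]
  scene wheel1 [0.598 0.065 0.081] 0.73 [286. 236.]
  scene wheel1 [0.587 0.242 0.082] 0.67 [344. 262.]
  scene wheel1_lug [0.604 0.069 0.059] 0.64 [286. 243.]
  scene wheel1_lug [0.442 0.212 0.   ] 0.44 [356. 240.]
```

View pics/c9.png

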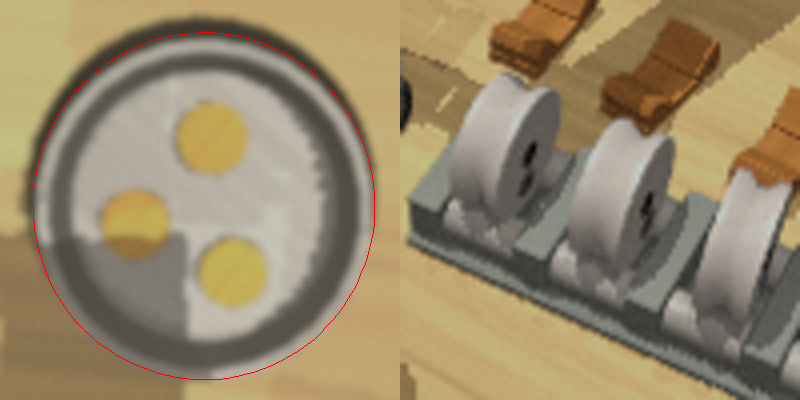

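The dish rim is now concentric with the ideal circle, and the plugs hang below the bores at (525,180) and (645,215). Nothing is touching. Handing in.

```bash
python3 -c "
from workcell import r; print(r.sign_off())"
```

```text
the job is handed in; nothing more can be done
None
```

The job is handed in: all three pulleys present rest on their own roller stations (plug seen hanging down on two; the third's was hidden from the camera), and the dish was slid round the tubs and parked centred in the ring to within about 2 mm, after one re-push when it shifted about 55 mm, which I took to be the announced knock.

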